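# Set up the kitchen haircut corner

### The job

Set the counter up for a haircut: press every grooming tool that is lying about fully home into its own pocket in the foam tray, and swing the kickstand on the back of the drying mirror fully open, then stand the mirror up on it on the black rubber mat and let go. Leave the steel cup, spice jar, sponge and bowl where they are.

Things in the scene. Friction and masses are not known exactly. Their poses are not given: they have to be found in the camera images.
- clipper: hair clipper, black body with a steel cutting head, about 0.25 kg, lying flat, may be absent. 130 mm long along its x: handle from x=-65 to x=25 mm, 34 mm wide (y), 38 mm high; then the wider head to x=+65, 48 mm wide, 30 mm high. Origin on the underside at mid length; z up. It balances near its origin; grip across the handle at about x=0 mm.
- pocket_clipper (a point): the pocket of the clipper: middle of its floor, where the tool's origin belongs; x is the tool's x direction when seated (head end), z up. Pocket outline is the tool's outline plus 2 mm all round, 18 mm deep: floor 6 mm and foam top 24 mm above the counter. A black strip like the tool marks its floor
- shaver: foil shaver, blue handle with an aluminium head, about 0.16 kg, lying flat, may be absent. 130 mm long along its x: handle from x=-65 to x=15 mm, 28 mm wide (y), 36 mm high; then the wider head to x=+65, 42 mm wide, 32 mm high. Origin on the underside at mid length; z up. It balances near its origin; grip across the handle at about x=-1 mm.
- pocket_shaver (a point): the pocket of the shaver: middle of its floor, where the tool's origin belongs; x is the tool's x direction when seated (head end), z up. Pocket outline is the tool's outline plus 2 mm all round, 18 mm deep: floor 6 mm and foam top 24 mm above the counter. A blue strip like the tool marks its floor
- neck_brush: neck brush, wooden handle with a cream bristle head, about 0.10 kg, lying flat, may be absent. 130 mm long along its x: handle from x=-65 to x=9 mm, 24 mm wide (y), 36 mm high; then the wider head to x=+65, 46 mm wide, 34 mm high. Origin on the underside at mid length; z up. It balances near its origin; grip across the handle at about x=-7 mm.
- pocket_neck_brush (a point): the pocket of the neck brush: middle of its floor, where the tool's origin belongs; x is the tool's x direction when seated (head end), z up. Pocket outline is the tool's outline plus 2 mm all round, 18 mm deep: floor 6 mm and foam top 24 mm above the counter. A brown strip like the tool marks its floor
- hair_brush: red paddle hair brush, about 0.11 kg, lying flat, may be absent. 130 mm long along its x: handle from x=-65 to x=3 mm, 26 mm wide (y), 36 mm high; then the wider head to x=+65, 52 mm wide, 30 mm high. Origin on the underside at mid length; z up. It balances near its origin; grip across the handle at about x=-13 mm.
- pocket_hair_brush (a point): the pocket of the hair brush: middle of its floor, where the tool's origin belongs; x is the tool's x direction when seated (head end), z up. Pocket outline is the tool's outline plus 2 mm all round, 18 mm deep: floor 6 mm and foam top 24 mm above the counter. A red strip like the tool marks its floor
- tray: fixed open kit tray, 168 x 268 mm, with dark grey foam holding four keyed pockets side by side (62 mm apart along its y), all heads towards its +x end; origin under its centre. Foam top 24 mm above the counter, black rim 26 mm
- wedge: fixed grey drying wedge, 110 mm wide, slope of 45 degrees rising along its x, the low end with a 20 mm ledge; origin under its middle, on the counter
- mirror: white shaving mirror, about 0.28 kg: frame 140 wide (its y) x 150 high (its z) x 14 mm thick (its x), reflecting face on -x, back on +x; origin in the middle of the bottom edge, mid thickness. Starts lying face down on the wedge at 45 degrees, back up towards the robot side, bottom edge on the ledge, top edge high. Standing on the open kickstand it leans back (towards its +x) 21 degrees, on the lower back edge and the inner edge of the foot, about 78 mm apart
- mirror_tab (a point): middle of the blue grip tab above the mirror's top edge, 175 mm above the bottom edge: tab 36 wide (y) x 22 thick (x from -7 to +15 mm), from 149 to 191 mm along the mirror's z. Its axes are the mirror's
- kickstand (a joint): angle of the kickstand leg: 0 folded flat on the mirror's back, 0.70 rad fully open against its stop. A friction hinge (friction 0.07 N m) that stays where it is left; a firm pinch on the foot must turn with the leg (or be renewed part way, or the foot pushed loosely), or it carries the whole mirror along; the leg's free end swings away from the back (mirror +x), about an axis along the mirror's y
- kickstand_hinge (a point): hinge axis of the kickstand, on the mirror's back: 115 mm above the bottom edge, 13 mm behind mid thickness. Axes are the mirror's
- kickstand_foot (a point): centre of the orange foot, a 24 mm cube at the free end of the 24 mm wide, 10 mm thick dark leg, 98 mm along the leg from the hinge; folded, the foot lies from 1 to 25 mm proud of the mirror's back and 5 to 29 mm above the bottom edge. Its axes turn with the leg; at 0 they are the mirror's (leg runs along -z, foot stands off along +x)
- mat_top (a point): centre of the upper side of the fixed black rubber mat, 160 (x) x 220 mm (y), 3 mm thick
- steel_cup: steel cup, 76 mm across, 85 mm high; a bystander, origin under its centre; leave it alone
- spice_jar: amber spice jar with green cap, 52 mm across, 95 mm high; a bystander, origin under its centre; leave it alone
- sponge: yellow washing sponge, 100 x 65 x 30 mm; a bystander, origin under its centre; leave it alone
- bowl: blue bowl, 120 mm across, 45 mm high; a bystander, origin under its centre; leave it alone

How it is judged:
By the outcome, as a careful person would: the job done as asked, in the order asked, and still so for the second after the job is handed in, with the robot touching nothing.
Of clipper, shaver, neck_brush, hair_brush only 3 to 4 are there at a start; the rules pass over those that are not, and their reading is None.
At some moment in a run one of clipper, shaver, neck_brush, hair_brush may be knocked a few centimetres aside while the robot is not near it.
It also fails if it takes over 210 s, if anything falls off the work surface, if the arm or the gripper's body presses on something with over 40 N, if the wrist force passes 120 N, or if a joint passes its speed limit or range.

### The arm

A 6-joint arm with a two-finger parallel gripper is mounted at the origin on the work surface. World frame = base frame: x ahead of the robot, y to its left, z up, the work surface at z = 0. Lengths are in mm, angles in rad, forces in N, time in s.
With the tool pointing down it reaches from about 375 to 925 mm from the base axis. Payload 5.7 kg.
Tool frame: the origin (TCP) lies midway between the tips of the shut fingers; the grasp point (between the pads) lies 19 mm behind it (env.grip_depth is the distance from the TCP to the grasp point, in mm); z points along the fingers, y is the line along which they close (so a half turn about z gives the same grasp; the last joint's range is limited). The gripper opens to 88 mm and grips with 3 to 60 N. Pads are 20 mm wide; open, the fingers measure 115 mm over their backs; the gripper's body (75 mm by 178 mm) begins 61 mm behind the grasp point.
Start: joints at [-1.447, 0.359, 1.51, -0, 1.272, -0.115], TCP at [141.909, -582.944, 222.623] pointing down, gripper open.
Joint ranges: [-2.97, 2.97], [-1.01, 2.36], [0.21, 2.38], [-0.96, 4.11], [0.2, 2.71], [-2.98, 2.98]. Speed limits (rad/s): [2.39, 2.39, 3.14, 3.14, 3.14, 3.14].

### API

Orientations are given as [roll, pitch, yaw] about the fixed x, y, z axes, in that order (R = Rz(yaw) Ry(pitch) Rx(roll)).
In Python, from cell import status, optics, finish_job, env gives the robot as it stands.
- The arm moves only by the tool drive_tool, never from a script. Its argument "moves" is text: rows parted by semicolons, each of 6 numbers parted by spaces: the shift along the tool's x, y, z in m, then the turn, a rotation vector about the tool's x, y, z in rad. In form: x y z wx wy wz; .... A call has 1 to 20 rows; each row shifts and turns the commanded pose from where the row before left it, along the tool's axes as they then stand; what a row does not reach is not made up. A row lasts 1/10 s, in which the tool goes at most 50 mm and 8.59 degrees, less where a joint would pass 70% of its speed; a pose out of reach is approached as far as the arm can. A call with a gripper value outside its range is refused whole. "grip" is the opening, from 0 (shut) to 1 (fully open), set as the call begins (left out, the last holds). The fingers move at their own pace and stop on an object; the grip force is fixed at half the most. Time passes only in rows, so rows that do not move let the fingers close. It gives the time, the measured TCP pose, the force, the opening and the grip force at its end, in the units of the state.
- status.read_state(): the state, without advancing time (a new reading comes with each control period).
- optics.snapshot(name): name is "side" or "top"; returns a dict with "pixels" (480x640x3 uint8, red, green, blue), "mtx" (3x3 intrinsics, pixels), "world_to_cam" (4x4, takes a point from world to camera coordinates). Camera axes: x right, y down, z forward; pixel columns grow to the right and rows downward; lengths in mm; the calibration is good to about 2 mm. A picture is of the moment at which its call begins. There is no depth.
- finish_job(): hands the job in; it is judged then, once.
The state is a dict: "clock": time; "q": joint angles; "joint_velocities": joint speeds; "effort": joint torques, N m; "position": TCP position; "ee_rot": TCP orientation; "force": force on the tool from outside, world axes, zero at the start; "wrist_torque": the same for the moment, N m; "grip_width": finger opening in mm; "grip_force": force on a finger pad.
Only numpy, scipy, OpenCV 4.12 (cv2) and the standard library are available. Lean on these libraries where they do the work, as an engineer would, in place of code of your own. Each camera call takes 0.05 s, during which the arm holds its last target. There are 200 camera calls.

## Working session

There is one attempt and no reset: what is moved stays moved. The work goes in short steps, Python scripts to look and compute and a tool call to move; the robot and the scene stay as the last step left them, time stands still between calls to the robot, and variables do not carry over. Pictures are saved under pics/ and viewed, at most 14 in all, crops included, and the job is handed in when it is done.

Besides the shell and the picture viewer there is one more tool, called after "Emit:" as name(argument=value, ...), one argument or row to a line, values as JSON. drive_tool: Moves the arm, as the interface text tells. Its arguments: {"type":"object","properties":{"moves":{"type":"string"},"grip":{"type":"number"}},"required":["moves"]}

```bash
ls; mkdir -p pics; python3 - <<'E'
from cell import status, optics, env
import cv2, numpy as np
for n in ("top","side"):
    s=optics.snapshot(n); cv2.imwrite(f"pics/{n}0.png",s["pixels"][:,:,::-1]); print(n,np.round(s["mtx"],1).tolist(),np.round(s["world_to_cam"],3).tolist())
print(status.read_state(), env.grip_depth)
E
```

```text
pics
top [[534.4, 0.0, 320.6], [0.0, 534.4, 231.1], [0.0, 0.0, 1.0]] [[-0.017, -1.0, 0.001, -43.301], [-0.974, 0.016, -0.226, 564.182], [0.226, -0.005, -0.974, 1601.224], [0.0, 0.0, 0.0, 1.0]]
side [[507.3, 0.0, 314.6], [0.0, 507.3, 241.2], [0.0, 0.0, 1.0]] [[0.733, 0.68, 0.013, -357.228], [0.395, -0.41, -0.822, -145.944], [-0.554, 0.608, -0.569, 1710.823], [0.0, 0.0, 0.0, 1.0]]
{'clock': 0.1, 'q': array([-1.44709679e+00,  3.59469701e-01,  1.51129830e+00,  7.69952058e-08,
        1.27250836e+00, -1.15078298e-01]), 'joint_velocities': array([-0.0019023 , -0.00259939, -0.00369248,  0.00080636, -0.00082188,
       -0.00152242]), 'effort': array([ 4.95395689e-04, -5.16359389e+01, -2.71407080e+01,  6.77732821e-02,
        2.76369299e-02, -2.25771862e-05]), 'position': array([ 141.83813299, -582.36183906,  221.8816488 ]), 'ee_rot': array([-3.13992009e+00, -1.93403829e-04,  2.38777650e-01]), 'force': array([-0.03520194,  0.09165626,  0.46668518]), 'wrist_torque': array([ 0.02513411, -0.02374052, -0.0185998 ]), 'grip_force': 0.0, 'grip_width': 87.8983610838702} 18.700000000000003
```

View pics/top0.png

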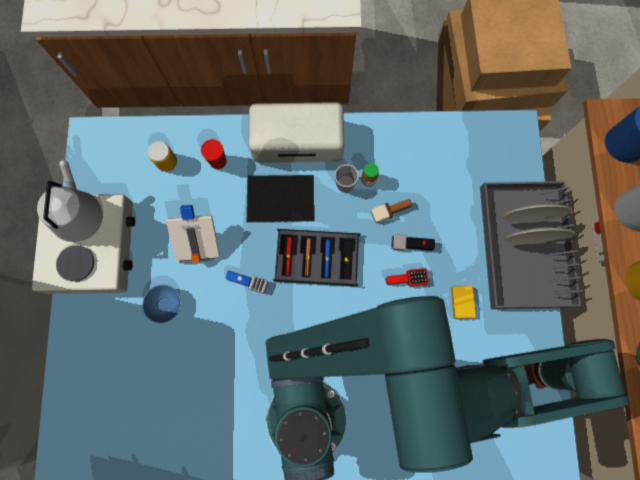

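View pics/side0.png

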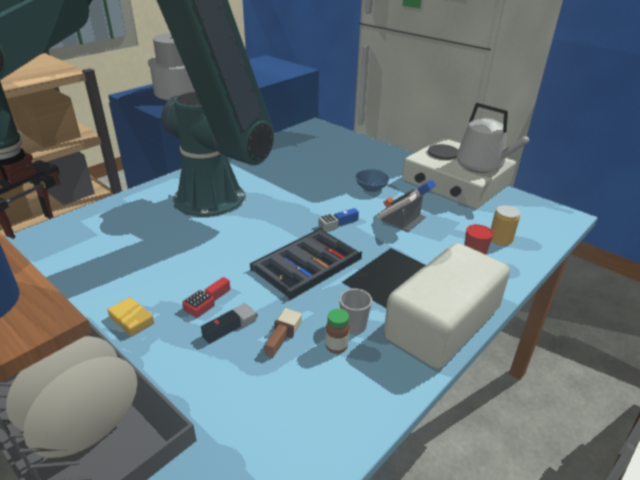

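```bash
python3 - <<'E'
import cv2, numpy as np
t=cv2.imread("pics/top0.png"); s=cv2.imread("pics/side0.png")
a=cv2.resize(t[190:305,220:445],(800,409),interpolation=cv2.INTER_NEAREST)
cv2.imwrite("pics/topc.png",a)
b=cv2.resize(t[195:275,150:240],(400,356),interpolation=cv2.INTER_NEAREST)
c=cv2.resize(s[170:240,360:450],(400,311),interpolation=cv2.INTER_NEAREST)
c=cv2.copyMakeBorder(c,0,45,0,0,cv2.BORDER_CONSTANT)
cv2.imwrite("pics/mir.png",np.hstack([b,c]))
E
```

```text
(no output)
```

View pics/topc.png

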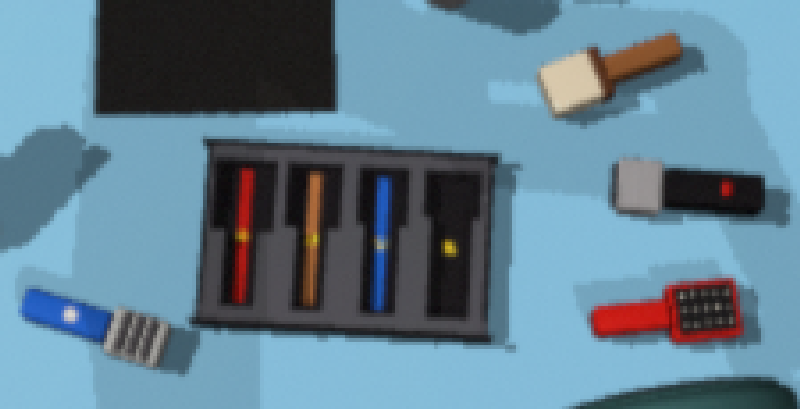

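View pics/mir.png

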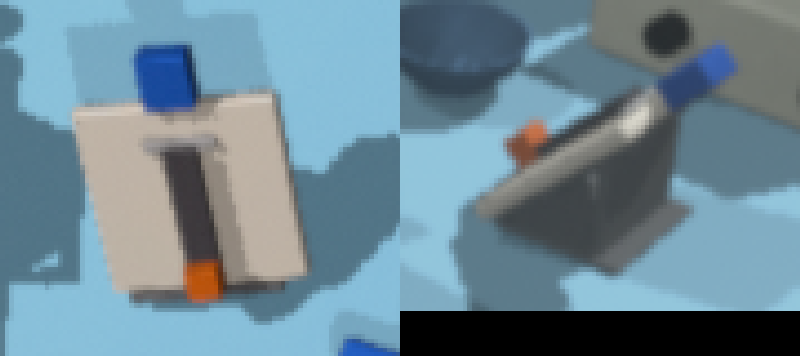

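```bash
cat > h.py <<'E'
import cv2, numpy as np
from cell import status, optics
from scipy.spatial.transform import Rotation as Ro
def snap(n,f=None):
    s=optics.snapshot(n)
    if f: cv2.imwrite(f"pics/{f}.png",s["pixels"][:,:,::-1])
    return s
def ray(s,uv):
    T=s["world_to_cam"];R=T[:3,:3];c=-R.T@T[:3,3]
    d=R.T@np.linalg.solve(s["mtx"],[uv[0],uv[1],1.]);return c,d/np.linalg.norm(d)
def onz(s,uv,z):
    c,d=ray(s,uv);return c+d*(z-c[2])/d[2]
def proj(s,p):
    T=s["world_to_cam"];q=s["mtx"]@(T[:3,:3]@np.array(p)+T[:3,3]);return q[:2]/q[2]
def cross(s1,u1,s2,u2):
    c1,d1=ray(s1,u1);c2,d2=ray(s2,u2)
    t=np.linalg.lstsq(np.c_[d1,-d2],c2-c1,rcond=None)[0]
    a,b=c1+t[0]*d1,c2+t[1]*d2;return (a+b)/2,np.linalg.norm(a-b)
HSV={'blue':(105,125,150,255,50,255),'red':(-6,6,150,255,60,255),'wood':(7,16,110,255,40,255),'cream':(12,28,25,110,120,255),'orange':(5,14,190,255,90,255),'yellow':(20,34,140,255,90,255)}
def mask(s,name):
    h=cv2.cvtColor(s["pixels"],cv2.COLOR_RGB2HSV).astype(int);a=HSV[name]
    H=(h[...,0]+90)%180-90 if a[0]<0 else h[...,0]
    return ((H>=a[0])&(H<=a[1])&(h[...,1]>=a[2])&(h[...,1]<=a[3])&(h[...,2]>=a[4])&(h[...,2]<=a[5])).astype(np.uint8)
def blobs(s,name,box,amin=4):
    x0,y0,x1,y1=box
    n,l,st,c=cv2.connectedComponentsWithStats(mask(s,name)[y0:y1,x0:x1])
    return [(c[i]+[x0,y0],int(st[i,4]),(st[i,:4]+[x0,y0,0,0]).tolist()) for i in range(1,n) if st[i,4]>=amin]
E
python3 - <<'E'
from h import *
s=snap("top"); w=snap("side")
for n,b in [('blue',(215,260,280,300)),('blue',(315,230,340,285)),('red',(380,260,435,295)),('red',(275,230,295,285)),('wood',(370,195,420,225)),('cream',(365,195,420,225)),('wood',(300,230,315,285)),('yellow',(275,230,365,285)),('orange',(180,240,215,270)),('blue',(175,200,200,225))]:
    print('top',n,b,[(c.round(2).tolist(),a,st) for c,a,st in blobs(s,n,b)])
for n,b in [('orange',(370,190,400,215)),('blue',(400,175,445,205))]:
    print('side',n,[(c.round(2).tolist(),a,st) for c,a,st in blobs(w,n,b)])
px=s["pixels"]
h=cv2.cvtColor(px,cv2.COLOR_RGB2HSV)
for nm,pts in dict(bg=[(370,240),(440,225),(300,300)],clh=[(400,242),(396,240)],clb=[(420,244),(410,241)],shh=[(255,284),(262,286)],crm=[(381,213)],mat=[(280,199)],mir=[(177,235),(207,250)]).items():
    print(nm,[h[y,x].tolist() for x,y in pts])
E
```

```text
top blue (215, 260, 280, 300) [([237.67, 277.87], 191, [226, 271, 25, 15])]
top blue (315, 230, 340, 285) [([327.08, 247.49], 79, [325, 239, 5, 18]), ([326.0, 268.62], 73, [324, 261, 5, 17])]
top red (380, 260, 435, 295) [([405.32, 278.6], 295, [386, 269, 43, 17])]
top red (275, 230, 295, 285) [([288.54, 245.29], 80, [286, 237, 6, 18]), ([287.23, 266.06], 69, [285, 258, 5, 17])]
top wood (370, 195, 420, 225) [([398.03, 206.52], 183, [386, 200, 25, 17])]
top cream (365, 195, 420, 225) [([380.04, 212.78], 211, [372, 204, 18, 18])]
top wood (300, 230, 315, 285) [([307.72, 246.46], 87, [305, 238, 6, 19]), ([306.66, 266.71], 77, [304, 259, 6, 17])]
top yellow (275, 230, 365, 285) [([307.5, 257.0], 10, [306, 256, 4, 3]), ([346.0, 259.0], 13, [345, 257, 3, 5])]
top orange (180, 240, 215, 270) [([195.33, 257.51], 57, [192, 254, 8, 8])]
top blue (175, 200, 200, 225) [([186.59, 211.57], 169, [180, 205, 14, 14])]
side orange []
side blue [([430.08, 184.28], 40, [427, 181, 8, 8])]
bg [[101, 99, 190], [100, 100, 215], [100, 98, 217]]
clh [[173, 7, 149], [173, 7, 151]]
clb [[0, 10, 25], [140, 36, 21]]
shh [[10, 8, 90], [0, 10, 76]]
crm [[19, 51, 214]]
mat [[10, 28, 27]]
mir [[16, 34, 190], [16, 31, 188]]
```

```bash
cat >> h.py <<'E'
DIM={'clipper':(-65,25,65,34,48),'shaver':(-65,15,65,28,42),'neck_brush':(-65,9,65,24,46),'hair_brush':(-65,3,65,26,52)}
def nontable(s):
    h=cv2.cvtColor(s["pixels"],cv2.COLOR_RGB2HSV).astype(int)
    return (~((h[...,0]>=94)&(h[...,0]<=106)&(h[...,1]>60)&(h[...,1]<150))).astype(np.uint8)
def tool(s,name,box,z=17):
    x0,y0,x1,y1=box
    n,l,st,c=cv2.connectedComponentsWithStats(nontable(s)[y0:y1,x0:x1])
    i=1+np.argmax(st[1:,4]); v,u=np.nonzero(l==i)
    P=np.array([onz(s,(a+x0,b+y0),z)[:2] for a,b in zip(u,v)])
    m=P.mean(0); e,V=np.linalg.eigh(np.cov((P-m).T)); ax=V[:,1]
    t=(P-m)@ax; lat=(P-m)@V[:,0]
    if np.std(lat[t>20])<np.std(lat[t<-20]): ax=-ax
    t=(P-m)@ax
    a,b,c2,w1,w2=DIM[name];A1=(b-a)*w1;A2=(c2-b)*w2;off=(A1*(a+b)/2+A2*(b+c2)/2)/(A1+A2)
    o=m-off*ax; o2=m+ax*(t.max()+t.min())/2
    return o,o2,np.degrees(np.arctan2(ax[1],ax[0])),np.ptp(t),len(P)
BOX={'clipper':(385,228,442,258),'shaver':(220,262,276,300),'neck_brush':(365,193,418,228),'hair_brush':(380,262,436,292)}
E
python3 - <<'E'
from h import *
s=snap("top");w=snap("side")
T=s["world_to_cam"];print("cam",-T[:3,:3].T@T[:3,3])
for n in BOX:
    o,o2,a,L,N=tool(s,n,BOX[n]);print(n,o.round(1),o2.round(1),round(a,1),round(L,1),N)
C=[]
for n,b in [('red',(275,230,295,285)),('wood',(300,230,315,285)),('blue',(315,230,340,285))]:
    q=sorted(blobs(s,n,b),key=lambda q:q[0][1]);p=[onz(s,x[0],6.5) for x in q]
    d=(p[0]-p[1]);C.append((p[0]+p[1])[:2]/2);print(n,C[-1].round(1),np.degrees(np.arctan2(d[1],d[0])).round(2))
C.append(onz(s,(346,258.9),6.5)[:2]);C=np.array(C);print(C.round(1),np.linalg.norm(np.diff(C,axis=0),axis=1))
d=C[0]-C[3];print("tray y dir ang",np.degrees(np.arctan2(d[1],d[0]))-90,"center",C.mean(0))
# mat & mirror
m=(cv2.cvtColor(s["pixels"],cv2.COLOR_RGB2HSV)[...,2]<60).astype(np.uint8)[172:226,242:320]
n,l,st,c=cv2.connectedComponentsWithStats(m);i=1+np.argmax(st[1:,4]);cn=cv2.findContours((l==i).astype(np.uint8),0,1)[0][0]
r=cv2.minAreaRect(cn);print("mat",[onz(s,p+[242,172],3)[:2].round(0).tolist() for p in cv2.boxPoints(r)])
h=cv2.cvtColor(s["pixels"],cv2.COLOR_RGB2HSV).astype(int)
b=((h[...,0]<25)&(h[...,1]<60)&(h[...,2]>120)).astype(np.uint8)[195:275,155:230]
n,l,st,c=cv2.connectedComponentsWithStats(b);i=1+np.argmax(st[1:,4]);cn=cv2.findContours((l==i).astype(np.uint8),0,1)[0][0]
print("mirror poly",(cv2.approxPolyDP(cv2.convexHull(cn),3,True)[:,0]+[155,195]).tolist())
hs=cv2.cvtColor(w["pixels"],cv2.COLOR_RGB2HSV)
print([hs[y,x].tolist() for x,y in [(390,200),(389,204),(420,188),(423,190),(380,216),(395,208)]])
E
```

```text
cam [ 186.48925396  -44.6235723  1687.40158216]
clipper [ 531.2 -344.2] [ 531.1 -345.9] 84.8 131.2 480
shaver [418.8 183.2] [419.2 184.2] -108.8 133.5 446
neck_brush [ 644.9 -284.7] [ 644.6 -283.9] 110.2 136.5 508
hair_brush [ 418.5 -319.9] [ 418.6 -320.8] -85.2 136.7 603
red [498.2  52.8] -3.76
wood [494.6  -8.8] -3.36
blue [489.  -70.4] -4.02
[[ 498.2   52.8]
 [ 494.6   -8.8]
 [ 489.   -70.4]
 [ 484.6 -132.6]] [61.70279256 61.90019207 62.25566305]
tray y dir ang -4.186646732395062 center [491.60328858 -39.75190098]
mat [[769.0, 188.0], [766.0, -31.0], [612.0, -29.0], [616.0, 185.0]]
mirror poly [[211, 216], [218, 255], [176, 259], [166, 220]]
[[10, 160, 194], [8, 125, 116], [110, 145, 111], [110, 145, 107], [30, 8, 124], [30, 8, 122]]
```

```bash
cat > plan.py <<'E'
import sys; from h import *
# waypoints x y z yaw(deg), tool down; prints total turn, then total shift in the tool axes after the turn
st=status.read_state(); p=st['position']; R=Ro.from_euler('xyz',st['ee_rot'])
print('at',p.round(1),np.degrees(st['ee_rot']).round(1),'w',round(st['grip_width'],1),'t',round(st['clock'],1))
a=np.array(sys.argv[1:],float).reshape(-1,4)
for x in a:
    Rt=Ro.from_euler('xyz',[180,0,x[3]],degrees=True)
    w=(R.inv()*Rt).as_rotvec(); d=Rt.inv().apply(x[:3]-p)
    print('turn',w.round(3),'n>=%.1f'%(np.linalg.norm(w)/.15),' shift m',(d/1000).round(4),'n>=%.1f'%(np.linalg.norm(d)/50))
    p,R=x[:3],Rt
E
python3 plan.py 531.2 -344.2 140 84.8 531.2 -344.2 21 84.8
```

```text
at [ 141.9 -582.7  222.3] [-180.    -0.    13.7] w 87.9 t 0.3
turn [-1.000e-03 -0.000e+00 -1.241e+00] n>=8.3  shift m [0.2728 0.3661 0.0823] n>=9.3
turn [0. 0. 0.] n>=0.0  shift m [ 0.    -0.     0.119] n>=2.4
```

Emit:
drive_tool(
  moves="0 0 0 0 0 -0.138;0 0 0 0 0 -0.138;0 0 0 0 0 -0.138;0 0 0 0 0 -0.138;0 0 0 0 0 -0.138;0 0 0 0 0 -0.138;0 0 0 0 0 -0.138;0 0 0 0 0 -0.138;0 0 0 0 0 -0.137;0.0248 0.0333 0.0075 0 0 0;0.0248 0.0333 0.0075 0 0 0;0.0248 0.0333 0.0075 0 0 0;0.0248 0.0333 0.0075 0 0 0;0.0248 0.0333 0.0075 0 0 0;0.0248 0.0333 0.0075 0 0 0;0.0248 0.0333 0.0075 0 0 0;0.0248 0.0333 0.0075 0 0 0;0.0248 0.0333 0.0075 0 0 0;0.0248 0.0333 0.0075 0 0 0;0.0248 0.0333 0.0075 0 0 0",
  grip=0.8,
)

```text
clock: 2.3
position: [532.9, -343.5, 139.8]
ee_rot: [3.142, 0.0, 1.48]
force: [0.1, -0.0, 0.2]
grip_width: 70.3
grip_force: 0.0
```

```bash
python3 plan.py 531.2 -344.2 140 84.8 531.2 -344.2 21 84.8; python3 -c "
from h import *
s=snap('top','a1')"
```

```text
at [ 532.9 -343.5  139.8] [180.    0.   84.8] w 70.3 t 2.3
turn [ 0.  0. -0.] n>=0.0  shift m [-0.0009 -0.0016 -0.0002] n>=0.0
turn [0. 0. 0.] n>=0.0  shift m [ 0.    -0.     0.119] n>=2.4
```

Emit:
drive_tool(
  moves="-0.0009 -0.0016 0.025 0 0 0;0 0 0.03 0 0 0;0 0 0.03 0 0 0;0 0 0.02 0 0 0;0 0 0.014 0 0 0;0 0 0 0 0 0;0 0 0 0 0 0",
)

```text
clock: 3.05
position: [530.0, -345.7, 21.5]
ee_rot: [3.141, 0.0, 1.48]
force: [0.2, 0.5, 0.7]
grip_width: 70.4
grip_force: 0.0
```

Emit:
drive_tool(
  moves="0 0 0 0 0 0;0 0 0 0 0 0;0 0 0 0 0 0;0 0 0 0 0 0;0 0 0 0 0 0;0 0 0 0 0 0",
  grip=0,
)

```text
clock: 3.65
position: [530.0, -345.4, 21.5]
ee_rot: [3.141, 0.0, 1.48]
force: [-0.3, 0.5, 2.6]
grip_width: 33.9
grip_force: 30.0
```

Emit:
drive_tool(
  moves="0 0 -0.03 0 0 0;0 0 -0.04 0 0 0;0 0 -0.03 0 0 0;0 0 0 0 0 0;0 0 0 0 0 0",
)

```text
clock: 4.15
position: [529.6, -345.2, 120.9]
ee_rot: [3.141, 0.0, 1.48]
force: [0.4, 0.5, -3.6]
grip_width: 33.9
grip_force: 30.0
```

```bash
python3 - <<'E'
from h import *
s=snap('top');w=snap('side')
cv2.imwrite('pics/a2.png',np.hstack([cv2.resize(s['pixels'][200:300,340:480,::-1],(420,300)),cv2.resize(w['pixels'][230:370,150:290,::-1],(300,300))]))
E
python3 plan.py 484.6 -132.6 121 -4.1
```

```text
at [ 528.5 -344.2  119.1] [-1.798e+02 -1.000e-01  8.480e+01] w 33.6 t 4.2
turn [-4.000e-03  1.000e-03  1.551e+00] n>=10.3  shift m [-0.0589 -0.2079 -0.0019] n>=4.3
```

View pics/a2.png

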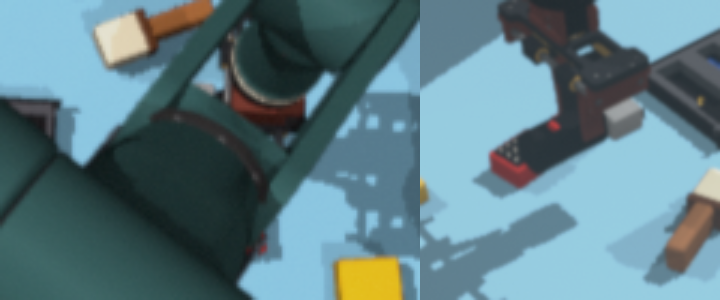

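Emit:
drive_tool(
  moves="0 0 0 0 0 0.141;0 0 0 0 0 0.141;0 0 0 0 0 0.141;0 0 0 0 0 0.141;0 0 0 0 0 0.141;0 0 0 0 0 0.141;0 0 0 0 0 0.141;0 0 0 0 0 0.141;0 0 0 0 0 0.141;0 0 0 0 0 0.141;0 0 0 0 0 0.1416;-0.0123 -0.0418 0 0 0 0;-0.0123 -0.0418 0 0 0 0;-0.0123 -0.0418 0 0 0 0;-0.0123 -0.0418 0 0 0 0;-0.0122 -0.0417 0 0 0 0;0 0 0.03 0 0 0;0 0 0.031 0 0 0;0 0 0 0 0 0;0 0 0 0 0 0",
)

```text
clock: 6.25
position: [482.2, -132.0, 59.0]
ee_rot: [-3.14, 0.004, -0.072]
force: [0.5, 0.7, -2.3]
grip_width: 33.8
grip_force: 30.0
```

```bash
python3 - <<'E'
from h import *
s=snap('top');w=snap('side')
cv2.imwrite('pics/a3.png',np.hstack([cv2.resize(s['pixels'][220:300,300:390,::-1],(400,356)),cv2.resize(w['pixels'][210:300,240:340,::-1],(395,356))]))
E
python3 plan.py
```

```text
at [ 484.1 -133.    60.7] [180.   -0.   -4.1] w 33.6 t 6.3
```

View pics/a3.png

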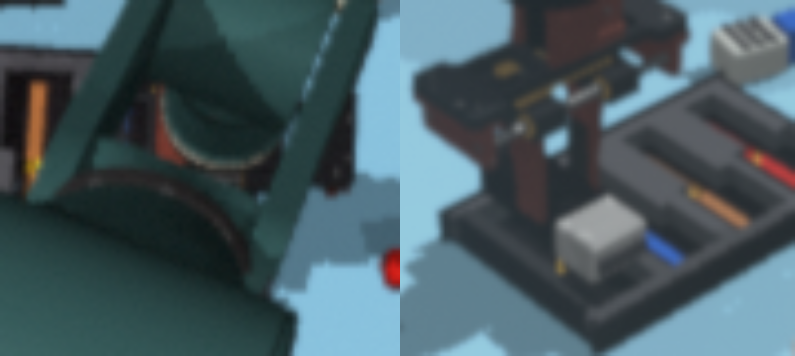

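Emit:
drive_tool(
  moves="0 0 0.012 0 0 0;0 0 0.003 0 0 0;0 0 0.003 0 0 0;0 0 0.003 0 0 0;0 0 0 0 0 0",
)

```text
clock: 6.85
position: [484.1, -132.8, 39.0]
ee_rot: [3.141, -0.001, -0.072]
force: [2.1, 0.4, -3.8]
grip_width: 33.7
grip_force: 30.0
```

Emit:
drive_tool(
  moves="0 0 0.004 0 0 0;0 0 0.004 0 0 0;0 0 0.003 0 0 0;0 0 0.001 0 0 0;0 0 0 0 0 0",
)

```text
clock: 7.35
position: [484.0, -132.7, 27.4]
ee_rot: [3.141, -0.001, -0.072]
force: [1.6, 0.7, 2.0]
grip_width: 33.8
grip_force: 30.0
```

Emit:
drive_tool(
  moves="0 0 0.001 0 0 0;0 0 0.001 0 0 0;0 0 0 0 0 0",
)

```text
clock: 7.65
position: [484.1, -132.7, 27.3]
ee_rot: [3.141, -0.002, -0.072]
force: [-4.4, 2.4, 27.4]
grip_width: 33.7
grip_force: 30.0
```

Emit:
drive_tool(
  moves="0 0 -0.001 0 0 0;0 0 0 0 0 0;0 0 0 0 0 0;0 0 -0.01 0 0 0;0 0 -0.04 0 0 0;0 0 -0.05 0 0 0;0 0 0 0 0 0",
  grip=0.58,
)

```text
clock: 8.35
position: [487.5, -134.2, 131.9]
ee_rot: [3.138, -0.01, -0.072]
force: [0.7, -0.7, -0.2]
grip_width: 50.8
grip_force: 0.0
```

```bash
python3 - <<'E'
from h import *
s=snap('top','a4')
for n in ('shaver','neck_brush','hair_brush'):
    o,o2,a,L,N=tool(s,n,BOX[n]);print(n,o.round(1),o2.round(1),round(a,1),round(L,1),N)
E
python3 plan.py
```

```text
shaver [396.3 186.5] [395.3 181.6] 78.6 188.2 1218
neck_brush [ 636.3 -267.1] [ 636.6 -267.9] 112.5 171.9 736
hair_brush [ 418.5 -319.5] [ 418.6 -320.5] -85.0 136.0 598
at [ 486.  -133.6  129.5] [179.9  -0.4  -4.1] w 50.7 t 8.4
```

Emit:
drive_tool(
  moves="0 0 0 0 0 -0.144;0 0 0 0 0 -0.144;0 0 0 0 0 -0.144;0 0 0 0 0 -0.144;0 0 0 0 0 -0.144;0 0 0 0 0 -0.144;0 0 0 0 0 -0.144;0 0 0 0 0 -0.144;0 0 0 0 0 -0.144;0 0 0 0 0 -0.144;0 0 0 0 0 -0.144;0 0 0 0 0 -0.144;-0.042 -0.0202 0 0 0 0;-0.042 -0.0202 0 0 0 0;-0.042 -0.0202 0 0 0 0;-0.0421 -0.0202 0 0 0 0;0 0 0.04 0 0 0;0 0 0 0 0 0;0 0 0 0 0 0;0 0 0 0 0 0",
  grip=0.75,
)

```text
clock: 10.4
position: [417.6, -305.9, 86.6]
ee_rot: [-3.141, -0.001, 1.657]
force: [-0.4, 0.5, -0.1]
grip_width: 65.9
grip_force: 0.0
```

```bash
python3 - <<'E'
from h import *
s=snap('top','a5')
for n in ('shaver','neck_brush'):
    o,o2,a,L,N=tool(s,n,BOX[n]);print(n,o.round(1),o2.round(1),round(a,1),round(L,1),N)
q=[status.read_state()['position']]
for i in range(5): snap('side'); q.append(status.read_state()['position'])
print(np.mean(q,0),np.std(q,0))
E
python3 plan.py
```

```text
shaver [411.  155.4] [414.2 165.7] -107.3 171.6 745
neck_brush [ 644.8 -284.9] [ 644.4 -283.9] 110.0 136.7 513
[ 418.13905028 -306.54716657   87.06316703] [0.11218038 0.170555   0.11910878]
at [ 418.  -306.7   86.9] [180.    0.   94.9] w 66.1 t 10.7
```

Emit:
drive_tool(
  moves="0 0 0.03 0 0 0;0 0 0.025 0 0 0;0 0 0.011 0 0 0;0 0 0 0 0 0;0 0 0 0 0 0",
)

```text
clock: 11.2
position: [417.7, -307.1, 20.6]
ee_rot: [3.141, 0.0, 1.656]
force: [0.4, -0.5, 0.3]
grip_width: 65.7
grip_force: 0.0
```

Emit:
drive_tool(
  moves="0 0 0 0 0 0;0 0 0 0 0 0;0 0 0 0 0 0;0 0 0 0 0 0;0 0 0 0 0 0;0 0 0 0 0 0",
  grip=0,
)

```text
clock: 11.8
position: [417.4, -306.9, 20.3]
ee_rot: [3.141, 0.0, 1.656]
force: [-0.8, 0.3, 1.7]
grip_width: 25.8
grip_force: 30.0
```

Emit:
drive_tool(
  moves="0 0 -0.03 0 0 0;0 0 -0.04 0 0 0;0 0 -0.03 0 0 0;0 0 0 0 0 0;0 0 0 0 0 0;0 0 0 0 0 0",
)

```text
clock: 12.4
position: [416.5, -306.1, 118.8]
ee_rot: [-3.14, -0.002, 1.656]
force: [-0.3, 1.1, -0.8]
grip_width: 25.9
grip_force: 30.0
```

```bash
cat >> h.py <<'E'
R0=Ro.from_euler('z',-4.1,degrees=True)
PK={n:np.array([491.6,-39.75])+R0.apply([0,y,0])[:2] for n,y in (('hair_brush',93),('neck_brush',31),('shaver',-31),('clipper',-93))}
def settled(k=4):
    q=[]
    for i in range(k): snap('side'); q.append(status.read_state()['position'])
    return np.mean(q,0)
E
python3 - <<'E'
from h import *
print({k:v.round(1) for k,v in PK.items()})
p=settled(); g=-13
t=PK['hair_brush']+g*R0.apply([1,0,0])[:2]; print(p.round(1),t.round(1))
import os; os.system(f"python3 plan.py {t[0]} {t[1]} 60 175.9")
E
```

```text
at [ 416.7 -306.3  118.9] [-1.799e+02 -1.000e-01  9.490e+01] w 25.3 t 12.6
turn [ 0.    -0.003 -1.414] n>=9.4  shift m [-0.0427  0.3642  0.0589] n>=7.4
{'hair_brush': array([498.2,  53. ]), 'neck_brush': array([493.8,  -8.8]), 'shaver': array([489.4, -70.7]), 'clipper': array([ 485. , -132.5])}
[ 416.5 -306.1  118.7] [485.3  53.9]
```

Emit:
drive_tool(
  moves="0 0 0 0 0 -0.1414;0 0 0 0 0 -0.1414;0 0 0 0 0 -0.1414;0 0 0 0 0 -0.1414;0 0 0 0 0 -0.1414;0 0 0 0 0 -0.1414;0 0 0 0 0 -0.1414;0 0 0 0 0 -0.1414;0 0 0 0 0 -0.1414;0 0 0 0 0 -0.1411;-0.0052 0.0456 0 0 0 0;-0.0052 0.0456 0 0 0 0;-0.0052 0.0456 0 0 0 0;-0.0052 0.0456 0 0 0 0;-0.0052 0.0456 0 0 0 0;-0.0053 0.0456 0 0 0 0;-0.0053 0.0456 0 0 0 0;-0.0053 0.0455 0 0 0 0;0 0 0.03 0 0 0;0 0 0.03 0 0 0",
)

```text
clock: 14.6
position: [486.4, 55.7, 59.7]
ee_rot: [3.141, 0.002, 3.074]
force: [0.2, -0.2, -1.1]
grip_width: 25.8
grip_force: 30.0
```

Emit:
drive_tool(
  moves="0 0 0.005 0 0 0;0 0 0.005 0 0 0;0 0 0.003 0 0 0;0 0 0 0 0 0;0 0 0 0 0 0",
)

```text
clock: 15.1
position: [486.1, 53.5, 48.0]
ee_rot: [3.141, 0.002, 3.069]
force: [-0.9, -0.3, -1.0]
grip_width: 25.9
grip_force: 30.0
```

Emit:
drive_tool(
  moves="0 0 0.003 0 0 0;0 0 0.003 0 0 0;0 0 0.003 0 0 0;0 0 0 0 0 0",
)

```text
clock: 15.5
position: [484.9, 53.9, 37.8]
ee_rot: [3.142, -0.001, 3.07]
force: [-0.4, 0.1, -1.9]
grip_width: 25.6
grip_force: 30.0
```

Emit:
drive_tool(
  moves="0 0 0.004 0 0 0;0 0 0.004 0 0 0;0 0 0.003 0 0 0;0 0 0.001 0 0 0;0 0 0.001 0 0 0;0 0 0 0 0 0",
)

```text
clock: 16.1
position: [485.1, 53.9, 26.3]
ee_rot: [3.142, -0.0, 3.07]
force: [-4.2, -0.2, 16.9]
grip_width: 26.0
grip_force: 30.0
```

Emit:
drive_tool(
  moves="0 0 0 0 0 0;0 0 0 0 0 0;0 0 -0.01 0 0 0;0 0 -0.04 0 0 0;0 0 -0.05 0 0 0;0 0 0 0 0 0.1435;0 0 0 0 0 0.1435;0 0 0 0 0 0.1435;0 0 0 0 0 0.1435;0 0 0 0 0 0.1435;0 0 0 0 0 0.1435;0 0 0 0 0 0.1435;0 0 0 0 0 0.1439",
  grip=0.55,
)

```text
clock: 17.4
position: [485.2, 53.9, 125.6]
ee_rot: [3.142, -0.0, 1.916]
force: [-0.2, -0.6, 0.2]
grip_width: 48.1
grip_force: 0.0
```

Emit:
drive_tool(
  moves="-0.0475 0.0042 0 0 0 0;-0.0475 0.0042 0 0 0 0;-0.0475 0.0042 0 0 0 0;-0.0475 0.0042 0 0 0 0;-0.0475 0.0042 0 0 0 0;-0.0475 0.0042 0 0 0 0;0 0 0 0 0 0;0 0 0 0 0 0",
  grip=0.75,
)

```text
clock: 18.2
position: [606.7, -205.9, 125.1]
ee_rot: [-3.141, -0.001, 1.919]
force: [0.3, 0.2, 0.3]
grip_width: 65.8
grip_force: 0.0
```

```bash
python3 - <<'E'
from h import *
s=snap('top','a6')
for n in ('shaver','neck_brush'):
    o,o2,a,L,N=tool(s,n,BOX[n]);print(n,o.round(1),o2.round(1),round(a,1),round(L,1),N)
E
python3 plan.py
```

```text
shaver [418.6 167.6] [418.5 177.1] 90.5 169.1 2000
neck_brush [ 649.7 -267.5] [ 647.  -262.1] 116.7 173.2 1239
at [ 606.  -204.6  125. ] [-1.799e+02 -1.000e-01  1.101e+02] w 65.9 t 18.2
```

View pics/a6.png

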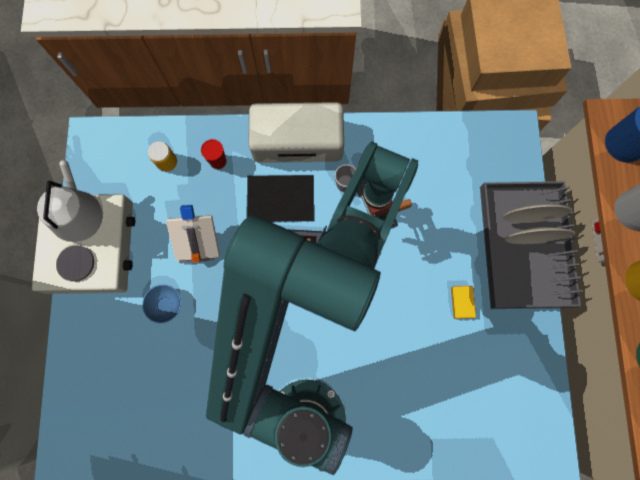

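Emit:
drive_tool(
  moves="-0.0475 0.0042 0 0 0 0;-0.0474 0.004 0 0 0 0;0 0 0.04 0 0 0;0 0 0.035 0 0 0;0 0 0.02 0 0 0;0 0 0.009 0 0 0;0 0 0 0 0 0;0 0 0 0 0 0",
)

```text
clock: 19.05
position: [647.8, -290.8, 22.4]
ee_rot: [3.141, 0.001, 1.923]
force: [0.5, -0.3, 0.7]
grip_width: 66.0
grip_force: 0.0
```

Emit:
drive_tool(
  moves="0 0 0 0 0 0;0 0 0 0 0 0;0 0 0 0 0 0;0 0 0 0 0 0;0 0 0 0 0 0;0 0 0 0 0 0",
  grip=0,
)

```text
clock: 19.65
position: [647.1, -291.5, 21.2]
ee_rot: [-3.142, -0.0, 1.921]
force: [-0.8, 0.3, 0.7]
grip_width: 23.7
grip_force: 30.0
```

Emit:
drive_tool(
  moves="0 0 -0.03 0 0 0;0 0 -0.04 0 0 0;0 0 -0.03 0 0 0;0 0 0 0 0 0;0 0 0 0 0 0",
)

```text
clock: 20.15
position: [647.2, -291.5, 121.2]
ee_rot: [3.141, 0.0, 1.921]
force: [-0.4, -0.5, -0.8]
grip_width: 24.0
grip_force: 30.0
```

Emit:
drive_tool(
  moves="0 0 0 0 0 0.1424;0 0 0 0 0 0.1424;0 0 0 0 0 0.1424;0 0 0 0 0 0.1424;0 0 0 0 0 0.1424;0 0 0 0 0 0.1424;0 0 0 0 0 0.1424;0 0 0 0 0 0.1424;0 0 0 0 0 0.1424;0 0 0 0 0 0.1424;0 0 0 0 0 0.1424;0 0 0 0 0 0.1424;0 0 0 0 0 0.1424;0 0 0 0 0 0.142",
)

```text
clock: 21.55
position: [645.5, -290.5, 118.0]
ee_rot: [-3.139, 0.004, -0.078]
force: [-0.1, 0.7, -0.7]
grip_width: 24.0
grip_force: 30.0
```

Emit:
drive_tool(
  moves="-0.0257 -0.0387 0 0 0 0;-0.0257 -0.0387 0 0 0 0;-0.0257 -0.0387 0 0 0 0;-0.0257 -0.0387 0 0 0 0;-0.0258 -0.0387 0 0 0 0;-0.0258 -0.0387 0 0 0 0;-0.0258 -0.0387 0 0 0 0;0 0 0.035 0 0 0;0 0 0.03 0 0 0;0 0 0.008 0 0 0;0 0 0 0 0 0;0 0 0 0 0 0",
)

```text
clock: 22.75
position: [486.9, -8.6, 48.2]
ee_rot: [-3.141, 0.001, -0.072]
force: [-0.4, 0.8, -1.3]
grip_width: 23.9
grip_force: 30.0
```

Emit:
drive_tool(
  moves="0 0 0.004 0 0 0;0 0 0.003 0 0 0;0 0 0.003 0 0 0;0 0 0 0 0 0",
)

```text
clock: 23.15
position: [486.5, -8.5, 38.3]
ee_rot: [3.141, 0.0, -0.072]
force: [-2.7, -0.9, 2.4]
grip_width: 23.9
grip_force: 30.0
```

Emit:
drive_tool(
  moves="0 0 0.004 0 0 0;0 0 0.004 0 0 0;0 0 0.003 0 0 0;0 0 0.001 0 0 0;0 0 0 0 0 0",
)

```text
clock: 23.65
position: [489.5, -8.6, 29.2]
ee_rot: [3.141, -0.006, -0.072]
force: [-6.3, 1.0, 38.6]
grip_width: 23.7
grip_force: 30.0
```

Emit:
drive_tool(
  moves="0 0 -0.001 0 0 0;0 0 0 0 0 0;0 0 0 0 0 0;0 0 -0.01 0 0 0;0 0 -0.02 0 0 0;0 0 0 0 0 0",
  grip=0.5,
)

```text
clock: 24.25
position: [488.5, -8.5, 58.9]
ee_rot: [3.141, -0.003, -0.072]
force: [0.1, 0.1, -0.0]
grip_width: 44.1
grip_force: 0.0
```

```bash
python3 - <<'E'
from h import *
w=snap('side')
cv2.imwrite('pics/a7.png',cv2.resize(w['pixels'][200:310,230:380,::-1],(750,550),interpolation=cv2.INTER_CUBIC))
E
python3 plan.py
```

```text
at [488.1  -8.5  58.1] [180.   -0.2  -4.1] w 44.2 t 24.3
```

View pics/a7.png

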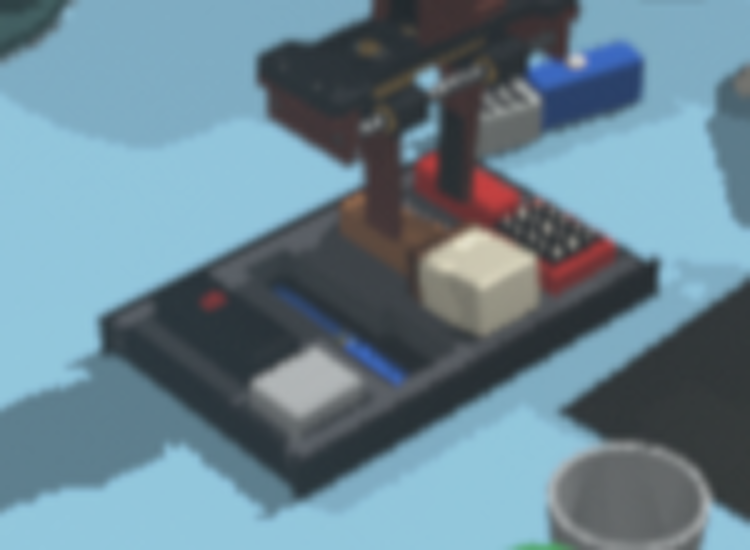

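Emit:
drive_tool(
  moves="0 0 0.02 0 0 0;0 0 0.009 0 0 0;0 0 0 0 0 0;0 0 0 0 0 0",
)

```text
clock: 24.7
position: [486.3, -8.3, 27.7]
ee_rot: [-3.141, 0.002, -0.072]
force: [0.5, 1.1, -0.1]
grip_width: 44.0
grip_force: 0.0
```

Emit:
drive_tool(
  moves="0 0 0 0 0 0;0 0 0 0 0 0;0 0 0 0 0 0;0 0 0 0 0 0;0 0 -0.01 0 0 0;0 0 -0.01 0 0 0;-0.003 0 0 0 0 0;0 0 0 0 0 0;0 0 0 0 0 0",
  grip=0,
)

```text
clock: 25.6
position: [483.6, -8.1, 48.2]
ee_rot: [-3.141, 0.0, -0.072]
force: [0.3, 0.1, -0.8]
grip_width: 23.9
grip_force: 30.0
```

Emit:
drive_tool(
  moves="0 0 0.004 0 0 0;0 0 0.004 0 0 0;0 0 0.004 0 0 0;0 0 0 0 0 0",
)

```text
clock: 26.0
position: [483.2, -8.0, 35.3]
ee_rot: [-3.141, 0.002, -0.072]
force: [0.2, -0.1, -1.3]
grip_width: 24.2
grip_force: 30.0
```

Emit:
drive_tool(
  moves="0 0 0.003 0 0 0;0 0 0.003 0 0 0;0 0 0.002 0 0 0;0 0 0.001 0 0 0;0 0 0 0 0 0",
)

```text
clock: 26.5
position: [484.3, -8.2, 27.5]
ee_rot: [-3.142, -0.001, -0.072]
force: [-0.3, 0.2, 3.0]
grip_width: 23.7
grip_force: 30.0
```

Emit:
drive_tool(
  moves="0 0 0.001 0 0 0;0 0 0.001 0 0 0;0 0 0 0 0 0",
)

```text
clock: 26.8
position: [484.8, -8.2, 26.6]
ee_rot: [3.142, -0.002, -0.072]
force: [-1.6, 0.1, 18.6]
grip_width: 24.0
grip_force: 30.0
```

Emit:
drive_tool(
  moves="0 0 -0.001 0 0 0;0 0 0 0 0 0;0 0 0 0 0 0;0 0 -0.01 0 0 0;0 0 -0.04 0 0 0;0 0 -0.05 0 0 0;0 0 0 0 0 0",
  grip=0.5,
)

```text
clock: 27.5
position: [488.3, -8.8, 132.0]
ee_rot: [3.141, -0.011, -0.072]
force: [1.9, 0.2, -0.4]
grip_width: 43.9
grip_force: 0.0
```

```bash
python3 - <<'E'
from h import *
w=snap('side')
cv2.imwrite('pics/a8.png',cv2.resize(w['pixels'][200:310,230:380,::-1],(750,550),interpolation=cv2.INTER_CUBIC))
E
python3 plan.py
```

```text
at [486.7  -8.5 129.5] [180.   -0.4  -4.1] w 43.8 t 27.6
```

View pics/a8.png

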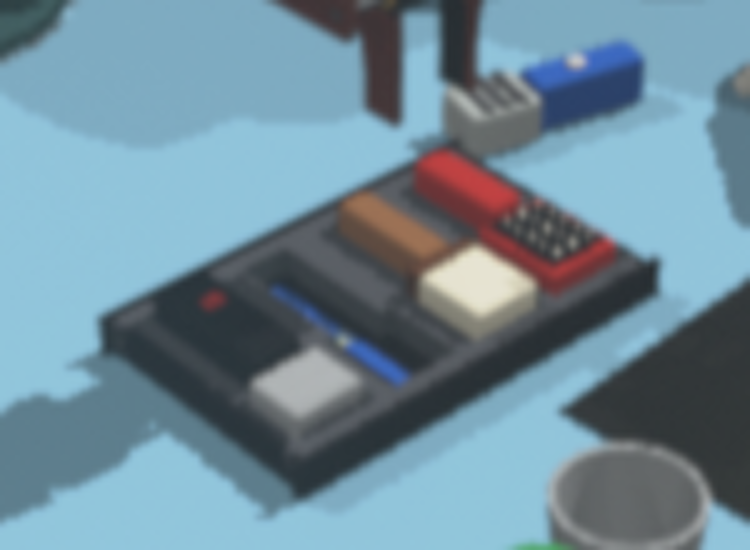

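Emit:
drive_tool(
  moves="0 0 0 0 0 -0.146;0 0 0 0 0 -0.146;0 0 0 0 0 -0.146;0 0 0 0 0 -0.146;0 0 0 0 0 -0.146;0 0 0 0 0 -0.146;0 0 0 0 0 -0.146;0 0 0 0 0 -0.146;0 0 0 0 0 -0.146;0 0 0 0 0 0",
)

```text
clock: 28.55
position: [482.7, -8.0, 125.0]
ee_rot: [-3.139, 0.0, 1.244]
force: [-0.8, -0.8, -0.4]
grip_width: 43.8
grip_force: 0.0
```

```bash
python3 - <<'E'
from h import *
w=snap('side'); o={'pixels':cv2.imread('pics/side0.png')[:,:,::-1].copy()}
t=snap('top','a9'); o2={'pixels':cv2.imread('pics/top0.png')[:,:,::-1].copy()}
for q in (o,w): print([(c.round(2),a,b) for c,a,b in blobs(q,'blue',(310,195,370,240))])
for q in (o2,t): print([(c.round(2),a,b) for c,a,b in blobs(q,'blue',(215,255,280,300))])
r,r2,a,L,N=tool(t,'shaver',BOX['shaver']);print(r,r2,a,L,N)
E
python3 plan.py
```

```text
[(array([347.25, 215.38]), 166, [336, 209, 22, 14])]
[(array([347.46, 214.26]), 129, [336, 209, 22, 12])]
[(array([237.67, 277.87]), 191, [226, 271, 25, 15])]
[(array([237.67, 277.87]), 191, [226, 271, 25, 15])]
[417.0310356  150.55027074] [420.11574992 166.11455918] -101.21028030589109 167.30222393588693 1016
at [483.1  -8.  125.4] [-179.9    0.    71. ] w 43.5 t 28.6
```

```bash
python3 - <<'E'
from h import *
t=snap('top')
p=onz(t,(237.67,277.87),18)[:2]; u=np.array([np.cos(np.radians(-108.8)),np.sin(np.radians(-108.8))])
print('from handle',p,p+25*u)
w=snap('side');m=mask(w,'blue')[195:240,310:370]
im={'pixels':cv2.imread('pics/side0.png')[:,:,::-1].copy(),'mtx':w['mtx'],'world_to_cam':w['world_to_cam']}
print('side',onz(im,(347.25,215.38),18)[:2], cross(t,(237.67,277.87),w,(347.25,215.38)))
E
```

```text
from handle [427.88479763 210.15040286] [419.82815525 186.48417136]
side [425.91144689 217.19286161] (array([428.64092543, 210.90236021,  21.5860076 ]), np.float64(3.562352860427795))
```

Emit:
drive_tool(
  moves="0.0326 -0.0246 0 0 0 0;0.0326 -0.0246 0 0 0 0;0.0326 -0.0246 0 0 0 0;0.0326 -0.0246 0 0 0 0;0.0325 -0.0245 0 0 0 0;0 0 0.04 0 0 0;0 0 0.03 0 0 0;0 0 0 0 0 0;0 0 0 0 0 0;0 0 0.022 0 0 0;0 0 0.012 0 0 0;0 0 0 0 0 0;0 0 0 0 0 0",
  grip=0.75,
)

```text
clock: 30.05
position: [421.1, 185.7, 23.4]
ee_rot: [3.14, -0.001, 1.241]
force: [-0.8, -0.1, 0.4]
grip_width: 66.0
grip_force: 0.0
```

Emit:
drive_tool(
  moves="0 0 0 0 0 0;0 0 0 0 0 0;0 0 0 0 0 0;0 0 0 0 0 0;0 0 0 0 0 0;0 0 0 0 0 0",
  grip=0,
)

```text
clock: 30.65
position: [419.9, 185.7, 22.3]
ee_rot: [-3.141, 0.0, 1.242]
force: [0.3, 0.4, 2.4]
grip_width: 27.7
grip_force: 30.0
```

Emit:
drive_tool(
  moves="0 0 -0.03 0 0 0;0 0 -0.04 0 0 0;0 0 -0.03 0 0 0;0 0 0 0 0 0;0 0 0 0 0 0;0 0 0 0 0 0",
)

```text
clock: 31.25
position: [418.8, 185.3, 120.8]
ee_rot: [-3.139, 0.001, 1.242]
force: [-0.1, 0.2, -2.1]
grip_width: 27.7
grip_force: 30.0
```

Emit:
drive_tool(
  moves="0 0 0 0 0 -0.1406;0 0 0 0 0 -0.1406;0 0 0 0 0 -0.1406;0 0 0 0 0 -0.1406;0 0 0 0 0 -0.1406;0 0 0 0 0 -0.1406;0 0 0 0 0 -0.1406;0 0 0 0 0 -0.1406;0 0 0 0 0 -0.1406;0 0 0 0 0 -0.1406;0 0 0 0 0 -0.1406;0 0 0 0 0 -0.1406;0 0 0 0 0 -0.1401",
)

```text
clock: 32.55
position: [418.7, 185.3, 120.3]
ee_rot: [-3.14, -0.004, 3.075]
force: [0.2, -0.8, -0.9]
grip_width: 27.8
grip_force: 30.0
```

Emit:
drive_tool(
  moves="-0.0145 -0.0418 0 0 0 0;-0.0145 -0.0418 0 0 0 0;-0.0145 -0.0418 0 0 0 0;-0.0145 -0.0418 0 0 0 0;-0.0145 -0.0418 0 0 0 0;-0.0144 -0.0417 0 0 0 0;0 0 0 0 0 0;0 0 0.035 0 0 0;0 0 0.03 0 0 0;0 0 0.008 0 0 0;0 0 0 0 0 0;0 0 0 0 0 0",
)

```text
clock: 33.75
position: [488.8, -70.1, 49.3]
ee_rot: [3.141, -0.0, 3.07]
force: [0.1, 0.0, -1.0]
grip_width: 27.5
grip_force: 30.0
```

Emit:
drive_tool(
  moves="0 0 0.004 0 0 0;0 0 0.003 0 0 0;0 0 0.003 0 0 0;0 0 0 0 0 0",
)

```text
clock: 34.15
position: [488.1, -70.4, 39.2]
ee_rot: [3.141, -0.001, 3.07]
force: [-3.0, 1.7, 3.3]
grip_width: 27.9
grip_force: 30.0
```

Emit:
drive_tool(
  moves="0.0005 0 -0.009 0 0 0;0.0015 0.0005 0 0 0 0;0 0 0.003 0 0 0;0 0 0.003 0 0 0;0 0 0.003 0 0 0;0 0 0 0 0 0",
)

```text
clock: 34.75
position: [486.6, -69.9, 38.7]
ee_rot: [3.141, -0.001, 3.07]
force: [-0.5, -0.1, 0.8]
grip_width: 27.8
grip_force: 30.0
```

Forces are gone; pressing home.

Emit:
drive_tool(
  moves="0 0 0.004 0 0 0;0 0 0.004 0 0 0;0 0 0.002 0 0 0;0 0 0.001 0 0 0;0 0 0.001 0 0 0;0 0 0 0 0 0",
)

```text
clock: 35.35
position: [489.3, -70.2, 30.6]
ee_rot: [-3.141, 0.006, 3.069]
force: [-5.8, 4.3, 41.2]
grip_width: 27.6
grip_force: 30.0
```

Emit:
drive_tool(
  moves="0 0 -0.006 0 0 0;0 0 -0.01 0 0 0;0.0025 0 0 0 0 0;0 0 0 0 0 0;0 0 0.004 0 0 0;0 0 0.004 0 0 0;0 0 0.004 0 0 0;0 0 0 0 0 0",
)

```text
clock: 36.15
position: [485.3, -70.0, 30.7]
ee_rot: [-3.142, 0.001, 3.069]
force: [3.7, -0.7, 0.3]
grip_width: 28.2
grip_force: 30.0
```

Emit:
drive_tool(
  moves="-0.0005 0 0.001 0 0 0;0 0 0.001 0 0 0;0 0 0.001 0 0 0;0 0 0 0 0 0",
)

```text
clock: 36.55
position: [486.2, -70.1, 28.8]
ee_rot: [-3.141, 0.003, 3.069]
force: [2.9, 0.2, 4.9]
grip_width: 27.5
grip_force: 30.0
```

Emit:
drive_tool(
  moves="0 0 0.001 0 0 0;0 0 0.001 0 0 0;0 0 0 0 0 0",
)

```text
clock: 36.85
position: [486.9, -70.2, 27.0]
ee_rot: [-3.141, 0.004, 3.069]
force: [4.9, 0.8, 6.9]
grip_width: 27.8
grip_force: 30.0
```

Emit:
drive_tool(
  moves="0 0 -0.001 0 0 0;0 0 0 0 0 0;0 0 0 0 0 0;0 0 -0.01 0 0 0;0 0 -0.04 0 0 0;0 0 -0.02 0 0 0;0 0 0 0 0 0",
  grip=0.53,
)

```text
clock: 37.55
position: [486.8, -70.3, 100.1]
ee_rot: [-3.141, 0.005, 3.07]
force: [-0.5, -0.2, -0.1]
grip_width: 46.8
grip_force: 0.0
```

```bash
python3 - <<'E'
from h import *
w=snap('side')
cv2.imwrite('pics/a10.png',cv2.resize(w['pixels'][200:310,230:380,::-1],(750,550),interpolation=cv2.INTER_CUBIC))
E
python3 plan.py
```

```text
at [485.7 -70.1  98.6] [-180.     0.2  175.9] w 46.6 t 37.6
```

View pics/a10.png

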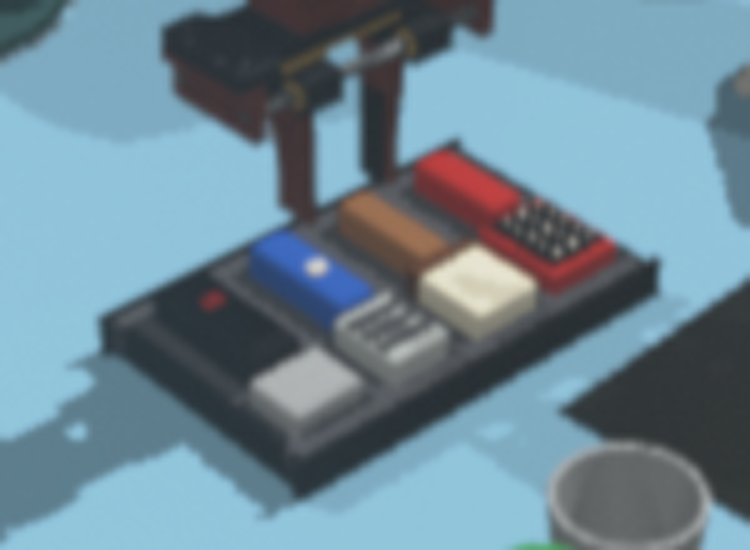

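Emit:
drive_tool(
  moves="-0.045 0 0 0 0 0;0 0 0.03 0 0 0;0 0 0.02 0 0 0;0 0 0 0 0 0;0 0 0 0 0 0;0 0 0.002 0 0 0;0 0 0.002 0 0 0;0 0 0.002 0 0 0;0 0 0 0 0 0",
  grip=0,
)

```text
clock: 38.5
position: [529.7, -73.1, 41.4]
ee_rot: [3.142, 0.0, 3.07]
force: [0.5, -0.5, 0.1]
grip_width: 0.7
grip_force: 0.0
```

Emit:
drive_tool(
  moves="0 0 0.0015 0 0 0;0 0 0.001 0 0 0;0 0 0.001 0 0 0;0 0 0.001 0 0 0;0 0 0 0 0 0",
)

```text
clock: 39.0
position: [529.8, -73.1, 38.2]
ee_rot: [-3.141, 0.0, 3.07]
force: [-4.5, 1.3, 18.1]
grip_width: 0.2
grip_force: 9.1
```

Emit:
drive_tool(
  moves="0 0 0.001 0 0 0;0 0 0 0 0 0",
)

```text
clock: 39.2
position: [529.8, -73.1, 38.2]
ee_rot: [-3.141, 0.001, 3.07]
force: [-6.6, 1.4, 28.5]
grip_width: 0.8
grip_force: 14.2
```

Emit:
drive_tool(
  moves="0 0 -0.02 0 0 0;0 0.031 0 0 0 0;0 0.031 0 0 0 0;0 0 0.01 0 0 0;0 0 0.005 0 0 0;0 0 0.003 0 0 0;0 0 0.001 0 0 0;0 0 0.001 0 0 0;0 0 0 0 0 0",
)

```text
clock: 40.1
position: [534.0, -10.8, 40.0]
ee_rot: [3.14, 0.001, 3.068]
force: [-13.3, 8.7, 55.0]
grip_width: 0.3
grip_force: 27.8
```

Emit:
drive_tool(
  moves="0 0 -0.03 0 0 0;0 0 -0.04 0 0 0;0 0 -0.05 0 0 0;0 -0.03 -0.04 0 0 0;0 -0.04 0 0 0 0;0 -0.04 0 0 0 0;0 0 0 0 0 0",
  grip=1,
)

```text
clock: 40.8
position: [526.1, -126.3, 195.8]
ee_rot: [-3.139, 0.001, 3.065]
force: [0.4, 0.1, 0.3]
grip_width: 53.0
grip_force: 0.0
```

```bash
cat > mir.py <<'E'
from h import *
from scipy.optimize import least_squares
HSV['orange']=(4,16,110,255,70,255); HSV['blue']=(106,120,120,255,40,255)
t=snap('top','m_top');w=snap('side','m_side')
big=lambda s,n,b:max(blobs(s,n,b),key=lambda q:q[1])
tt=big(t,'blue',(172,198,202,225));tf=big(t,'orange',(180,240,215,272))
wt=big(w,'blue',(405,172,445,206));wf=big(w,'orange',(375,188,402,212))
for n,q in zip(('tt','tf','wt','wf'),(tt,tf,wt,wf)): print(n,q[0].round(2),q[1],q[2])
print('tab',cross(t,tt[0],w,wt[0]),'foot',cross(t,tf[0],w,wf[0]))
h=cv2.cvtColor(t["pixels"],cv2.COLOR_RGB2HSV).astype(int)
pts=[((7,-70,150),(211,216)),((7,-70,0),(218,255.5)),((7,70,0),(176,259)),((7,70,150),(166,220))]
E
cat >> mir.py <<'E'
def pose(v):
    a=v[3];hx=np.array([np.cos(a),np.sin(a),0]);up=np.array([0,0,1.]);c,s_=np.cos(v[4]),np.sin(v[4])
    z=hx*c+up*s_;x=-hx*s_+up*c;return np.c_[x,np.cross(z,x),z],v[:3]
# tab centroid: visible block z 149..191 ; foot cube
ob=[(t,(4,0,170),tt[0],1),(w,(4,0,170),wt[0],1),(t,(20,0,17),tf[0],1),(w,(20,0,17),wf[0],1)]+[(t,(7,-70,150),pts[0][1],.5),(t,(7,-70,0),pts[1][1],.5),(t,(7,70,0),pts[2][1],.5),(t,(7,70,150),pts[3][1],.5)]
def f(v):
    R,o=pose(v);return np.concatenate([(proj(s,R@np.array(m)+o)-u)*k for s,m,u,k in ob]+[[(v[4]-np.pi/4)*100]])
r=least_squares(f,[480,310,25,0,np.pi/4]);print('pose',r.x[:3].round(1),np.degrees(r.x[3:]).round(1));print(r.fun.round(1))
R,o=pose(r.x)
for n,m in dict(tab=(4,0,170),foot=(20,0,17),hinge=(13,0,115)).items(): print(n,(R@np.array(m)+o).round(1))
E
python3 mir.py; python3 plan.py
```

```text
tt [186.58 211.8 ] 178 [180, 205, 14, 15]
tf [195.2  257.24] 79 [191, 253, 9, 10]
wt [426.64 186.56] 107 [419, 180, 16, 14]
wf [388.47 201.45] 38 [385, 198, 8, 8]
tab (array([612.97697516, 348.86710787, 140.12539479]), np.float64(2.0946701808062516)) foot (array([491.81586779, 340.46476226,  43.64044323]), np.float64(1.5014596934251936))
pose [496.  344.5  13.8] [ 0.6 45.1]
[  1.   -0.1  -1.    1.4  -1.2  -0.6   0.9   0.8 -22.9   1.3 -22.3   1.9
  20.8  -0.4  22.8  -1.3   0.2]
tab [613.1 345.8 137.1]
foot [493.8 344.5  39.9]
hinge [567.9 345.3 104.4]
at [ 525.6 -122.3  195. ] [ 1.800e+02 -1.000e-01  1.757e+02] w 60.9 t 40.9
```

```bash
sed -i 's/pts\[0\]\[1\],.5),(t,(7,-70,0),pts\[1\]\[1\],.5),(t,(7,70,0),pts\[2\]\[1\],.5),(t,(7,70,150),pts\[3\]\[1\]/pts[3][1],.5),(t,(7,-70,0),pts[2][1],.5),(t,(7,70,0),pts[1][1],.5),(t,(7,70,150),pts[0][1]/' mir.py; python3 mir.py
```

```text
tt [186.6  211.81] 177 [180, 205, 14, 15]
tf [195.2  257.24] 79 [191, 253, 9, 10]
wt [426.64 186.56] 107 [419, 180, 16, 14]
wf [388.47 201.45] 38 [385, 198, 8, 8]
tab (array([612.96806543, 348.82505884, 140.12907129]), np.float64(2.155271211190303)) foot (array([491.81586779, 340.46476226,  43.64044323]), np.float64(1.5014596934251936))
pose [495.6 339.8  17.9] [ 3.9 45. ]
[ 0.  -0.3 -0.6 -0.   0.1 -0.7  0.   0.2 -0.8 -0.1 -0.7  0.7  0.5  0.6
  0.  -0.1 -0.1]
tab [612.7 347.9 140.8]
foot [493.5 339.7  44. ]
hinge [567.6 344.8 108.3]
```

```bash
cat > plan2.py <<'E'
from h import *
MO=np.array([495.6,339.8,17.9]);YAW=3.9
def mframe(yaw=YAW,lean=-45):   # lean back (+) in deg
    h=np.array([np.cos(np.radians(yaw)),np.sin(np.radians(yaw)),0]);l=np.radians(lean);up=np.array([0,0,1.])
    z=up*np.cos(l)-h*np.sin(l);x=-h*np.cos(l)-up*np.sin(l);return np.c_[x,np.cross(z,x),z]
def tool_R(tilt,yaw=YAW+180):  # tilt deg: + points forward (away from robot)
    return Ro.from_euler('xyz',[180,0,yaw],degrees=True)*Ro.from_euler('y',-tilt,degrees=True)
def steps(wps,start=None):
    st=status.read_state()
    p,R=(settled(),Ro.from_euler('xyz',status.read_state()['ee_rot'])) if start is None else start
    print('at',p.round(1),np.degrees(st['ee_rot']).round(1),'q',status.read_state()['q'].round(2),'t',round(st['clock'],1))
    for q,Rt in wps:
        w=(R.inv()*Rt).as_rotvec();d=Rt.inv().apply(np.array(q)-p)
        print('turn',w.round(4),'n>=%.1f'%(np.linalg.norm(w)/.15),'shift',(d/1000).round(4),'n>=%.1f'%(np.linalg.norm(d)/50),'->',np.round(q,1))
        p,R=np.array(q),Rt
E
python3 - <<'E'
from plan2 import *
M=mframe(); foot=M@[20,0,17]+MO; R=tool_R(45); a=R.apply([0,0,1]); print(foot,a,-M[:,0])
tcp=foot+9*a
steps([(tcp-130*a,tool_R(0)),(tcp-130*a,R),(tcp,R)])
E
```

```text
[493.48359204 339.65571778  44.0629509 ] [ 0.70546932  0.04809407 -0.70710678] [ 0.70546932  0.04809407 -0.70710678]
at [ 525.9 -120.   195.2] [ 1.799e+02 -1.000e-01  1.758e+02] q [-0.35  0.3   1.67  0.    1.17 -1.85] t 41.0
turn [ 0.0005 -0.0006 -0.1387] n>=0.9 shift [0.0867 0.4608 0.0656] n>=9.5 -> [408.1 333.8 129.6]
turn [-0.     -0.7854  0.    ] n>=5.2 shift [0. 0. 0.] n>=0.0 -> [408.1 333.8 129.6]
turn [0. 0. 0.] n>=0.0 shift [0.   0.   0.13] n>=2.6 -> [499.8 340.1  37.7]
```

Emit:
drive_tool(
  moves="0 0 0 0 0 -0.1387;0.0079 0.0419 0.006 0 0 0;0.0079 0.0419 0.006 0 0 0;0.0079 0.0419 0.006 0 0 0;0.0079 0.0419 0.006 0 0 0;0.0079 0.0419 0.006 0 0 0;0.0079 0.0419 0.006 0 0 0;0.0079 0.0419 0.006 0 0 0;0.0079 0.0419 0.006 0 0 0;0.0079 0.0419 0.006 0 0 0;0.0079 0.0419 0.006 0 0 0;0.0079 0.0419 0.006 0 0 0;0 0 0 0 -0.131 0;0 0 0 0 -0.131 0;0 0 0 0 -0.131 0;0 0 0 0 -0.131 0;0 0 0 0 -0.131 0;0 0 0 0 -0.131 0;0 0 0 0 0 0;0 0 0 0 0 0",
  grip=0.6,
)

```text
clock: 43.2
position: [414.4, 333.3, 155.3]
ee_rot: [-3.108, 0.609, -3.069]
force: [0.2, 0.4, -0.1]
grip_width: 52.8
grip_force: 0.0
```

```bash
python3 - <<'E'
from plan2 import *
M=mframe(); foot=M@[20,0,17]+MO; R=tool_R(45); a=R.apply([0,0,1])
tcp=foot+9*a
steps([(tcp-40*a,R),(tcp,R)])
E
ls pics | wc -l
```

```text
at [415.2 332.6 155.1] [-178.1   34.9 -175.9] q [ 0.85  0.26  2.11 -0.96  0.55  0.01] t 43.2
turn [-0.0336 -0.1766  0.0017] n>=1.2 shift [0.023  0.0018 0.1031] n>=2.1 -> [471.6 338.2  66. ]
turn [0. 0. 0.] n>=0.0 shift [-0.    0.    0.04] n>=0.8 -> [499.8 340.1  37.7]
16
```

```bash
python3 - <<'E'
from plan2 import *
M=mframe(); foot=M@[20,0,17]+MO; R=tool_R(27); a=R.apply([0,0,1])
tcp=foot+6*a
steps([(tcp-40*a,R),(tcp,R)])
E
```

```text
at [415.1 332.  154.9] [-178.1   34.9 -176.2] q [ 0.85  0.26  2.11 -0.96  0.55  0.01] t 43.4
turn [-0.0335  0.1371 -0.0049] n>=0.9 shift [-0.0198  0.0023  0.1005] n>=2.0 -> [478.1 338.6  74.4]
turn [0. 0. 0.] n>=0.0 shift [-0.    0.    0.04] n>=0.8 -> [496.2 339.8  38.7]
```

Emit:
drive_tool(
  moves="0 0 0 -0.0335 0.1371 -0.0049;-0.005 0.0006 0.025 0 0 0;-0.005 0.0006 0.025 0 0 0;-0.005 0.0006 0.025 0 0 0;-0.0048 0.0005 0.0255 0 0 0;0 0 0 0 0 0;0 0 0 0 0 0",
)

```text
clock: 44.3
position: [484.5, 332.9, 81.5]
ee_rot: [-3.111, 0.53, -3.078]
force: [-0.1, 0.3, -0.3]
grip_width: 52.5
grip_force: 0.0
```

```bash
python3 - <<'E'
from plan2 import *
M=mframe(); foot=M@[20,0,17]+MO; R=tool_R(27); a=R.apply([0,0,1])
tcp=foot+6*a
steps([(tcp,R)])
w=snap('side')
cv2.imwrite('pics/b1.png',cv2.resize(w['pixels'][140:230,350:470,::-1],(720,540),interpolation=cv2.INTER_CUBIC))
E
```

```text
at [484.  333.3  82.3] [-178.3   30.4 -176.3] q [ 0.7   0.43  2.04 -0.96  0.4  -0.08] t 44.3
turn [-0.0306  0.0601 -0.0037] n>=0.5 shift [0.0085 0.0057 0.0445] n>=0.9 -> [496.2 339.8  38.7]
```

View pics/b1.png

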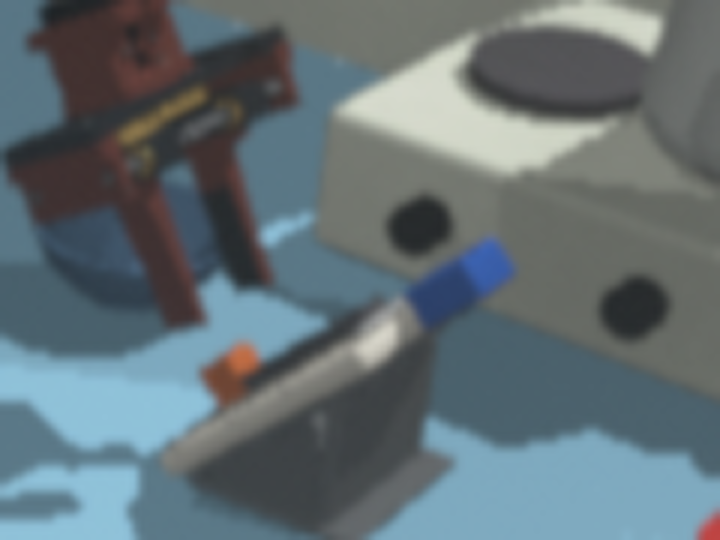

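```bash
python3 - <<'E'
from plan2 import *
M=mframe(); foot=M@[20,0,17]+MO; R=tool_R(10); a=R.apply([0,0,1])
tcp=foot+4*a
steps([(tcp-40*a,R),(tcp,R)])
E
```

```text
at [484.2 333.8  82.4] [-178.3   30.5 -176.3] q [ 0.7   0.43  2.04 -0.96  0.4  -0.08] t 44.5
turn [-0.0298  0.3567 -0.0084] n>=2.4 shift [-0.0029  0.0052  0.0034] n>=0.1 -> [487.2 339.2  79.5]
turn [0. 0. 0.] n>=0.0 shift [ 0.   -0.    0.04] n>=0.8 -> [494.2 339.7  40.1]
```

Emit:
drive_tool(
  moves="0 0 0 -0.01 0.119 -0.003;0 0 0 -0.01 0.119 -0.003;0 0 0 -0.01 0.119 -0.0024;-0.0029 0.0052 0.0034 0 0 0;0 0 0 0 0 0;0 0 0 0 0 0;0 0 0 0 0 0",
)

```text
clock: 45.45
position: [490.7, 328.4, 77.6]
ee_rot: [-3.102, 0.323, -3.085]
force: [0.9, -0.6, 0.0]
grip_width: 52.9
grip_force: 0.0
```

```bash
python3 - <<'E'
from plan2 import *
M=mframe(); foot=M@[20,0,17]+MO; R=tool_R(10); a=R.apply([0,0,1])
tcp=foot+4*a
steps([(tcp,R)])
E
```

```text
at [491.1 328.7  77.9] [-177.7   18.5 -176.8] q [ 0.6   0.44  1.89 -0.37  0.58 -0.73] t 45.5
turn [-0.0413  0.1484 -0.0145] n>=1.0 shift [0.0029 0.0107 0.0379] n>=0.8 -> [494.2 339.7  40.1]
```

Emit:
drive_tool(
  moves="0 0 0 -0.0206 0.0742 -0.0072;0 0 0 -0.0206 0.0742 -0.0072;0.0015 0.0055 0 0 0 0;0.0014 0.0052 0 0 0 0;0 0 0 0 0 0;0 0 0 0 0 0",
)

```text
clock: 46.25
position: [487.2, 339.6, 77.4]
ee_rot: [-3.141, 0.174, -3.073]
force: [-0.2, -0.4, 0.6]
grip_width: 52.7
grip_force: 0.0
```

```bash
python3 - <<'E'
from plan2 import *
M=mframe(); foot=M@[20,0,17]+MO; R=tool_R(10); a=R.apply([0,0,1])
tcp=foot+4*a
steps([(tcp,R)])
E
```

```text
at [487.7 339.5  77.6] [-180.    10.  -176.1] q [ 0.54  0.46  1.8  -0.12  0.73 -1.01] t 46.2
turn [ 0.      0.0001 -0.0001] n>=0.0 shift [ 0.0001 -0.0003  0.038 ] n>=0.8 -> [494.2 339.7  40.1]
```

Emit:
drive_tool(
  moves="0 0 0.02 0 0 0;0 0 0.012 0 0 0;0 0 0.006 0 0 0;0 0 0 0 0 0;0 0 0 0 0 0",
)

```text
clock: 46.95
position: [495.2, 339.9, 40.4]
ee_rot: [3.141, 0.175, -3.074]
force: [0.5, 0.1, -0.1]
grip_width: 52.8
grip_force: 0.0
```

Emit:
drive_tool(
  moves="0 0 0 0 0 0;0 0 0 0 0 0;0 0 0 0 0 0;0 0 0 0 0 0;0 0 0 0 0 0",
  grip=0.0,
)

```text
clock: 47.45
position: [495.3, 340.0, 40.6]
ee_rot: [3.141, 0.175, -3.074]
force: [0.1, -0.2, 0.8]
grip_width: 23.6
grip_force: 30.0
```

```bash
python3 - <<'E'
from plan2 import *
# arc of TCP about hinge (mirror frame), total 0.72 rad, 10 rows, in tool axes
M=mframe(); h=M@[13,0,115]+MO
p=settled(); R=Ro.from_euler('xyz',status.read_state()['ee_rot'])
dy=0.072
for ax in (1,):
    Rw=Ro.from_rotvec(R.apply([0,dy,0])); 
    pn=h+Rw.apply(p-h); d=R.inv().apply(pn-p); print(p,'row: move then turn',d.round(2)) 
    Rn=Rw*R; d2=Rn.inv().apply(pn-p); print(d2.round(2), 'moves world',(pn-p).round(2))
E
```

```text
[495.29156178 340.00883798  40.62582425] row: move then turn [ 3.68  0.   -6.12]
[ 4.11  0.   -5.84] moves world [-4.68 -0.32  5.39]
```

Emit:
drive_tool(
  moves="0.0037 0 -0.0061 0 0 0;0 0 0 0 0.072 0;0.0037 0 -0.0061 0 0 0;0 0 0 0 0.072 0;0.0037 0 -0.0061 0 0 0;0 0 0 0 0.072 0;0.0037 0 -0.0061 0 0 0;0 0 0 0 0.072 0;0.0037 0 -0.0061 0 0 0;0 0 0 0 0.072 0;0 0 0 0 0 0",
)

```text
clock: 48.75
position: [474.6, 338.2, 70.1]
ee_rot: [-3.141, -0.186, -3.075]
force: [-4.3, -0.0, 0.0]
grip_width: 23.2
grip_force: 30.0
```

```bash
python3 - <<'E'
from plan2 import *
M=mframe(); h=M@[13,0,115]+MO
p=settled(); print(p.round(1), np.linalg.norm((p-h)[[0,2]]), np.linalg.norm((np.array([495.29,340,40.63])-h)[[0,2]]), status.read_state()['force'].round(1))
w=snap('side');t=snap('top')
cv2.imwrite('pics/b2.png',np.hstack([cv2.resize(w['pixels'][150:230,360:450,::-1],(400,356),interpolation=cv2.INTER_CUBIC),cv2.resize(t['pixels'][195:275,150:240,::-1],(400,356),interpolation=cv2.INTER_CUBIC)]))
E
```

```text
[474.4 338.3  70. ] 100.77282558259563 99.07940505418894 [-1.7 -0.3 -0.9]
```

View pics/b2.png

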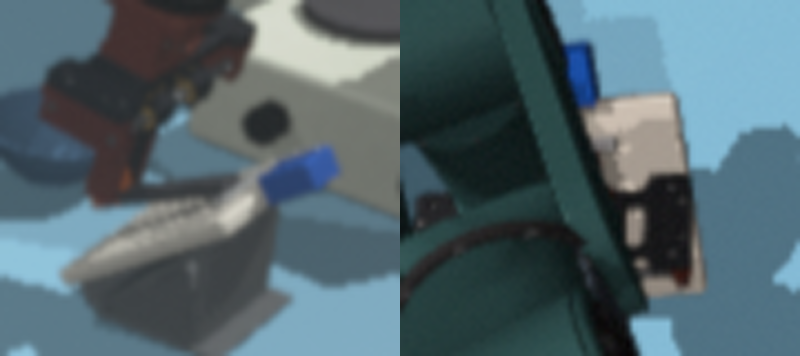

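Emit:
drive_tool(
  moves="0.0034 0 -0.0063 0 0 0;0 0 0 0 0.072 0;0.0034 0 -0.0063 0 0 0;0 0 0 0 0.072 0;0.0035 0 -0.0062 0 0 0;0 0 0 0 0.072 0;0.0037 0 -0.0061 0 0 0;0 0 0 0 0.072 0;0.0037 0 -0.0061 0 0 0;0 0 0 0 0.072 0;0 0 0 0 0 0",
)

```text
clock: 50.15
position: [468.7, 338.3, 105.6]
ee_rot: [3.141, -0.545, -3.074]
force: [-3.7, 0.6, -1.2]
grip_width: 23.7
grip_force: 30.0
```

```bash
python3 - <<'E'
from plan2 import *
M=mframe(); h=M@[13,0,115]+MO
p=settled(); v0=np.array([495.29,340,40.63])-h; v=p-h
print(p.round(1), status.read_state()['force'].round(2), status.read_state()['wrist_torque'].round(2),'angle',np.arctan2(v0[2],v0[0])-np.arctan2(v[2],v[0])+2*np.pi, 'r',np.hypot(v[0],v[2]))
w=snap('side'); o={'pixels':cv2.imread('pics/m_side.png')[:,:,::-1].copy()}
HSV['blue']=(106,120,120,255,40,255)
for q in (o,w): print([(c.round(2),a,b) for c,a,b in blobs(q,'blue',(405,172,445,206))])
E
```

```text
[468.6 338.3 105.5] [-1.78  1.12 -1.41] [ 0.17 -0.05 -0.06] angle 7.007465169042087 r 98.98279103544964
[(array([426.64, 186.56]), 107, [419, 180, 16, 14])]
[(array([427.91, 188.65]), 115, [420, 183, 17, 12])]
```

Emit:
drive_tool(
  moves="0.002 0 -0.0034 0 0 0;0 0 0 0 0.04 0;0 0 0 0 0 0;0 0 0 0 0 0",
)

```text
clock: 50.8
position: [469.0, 338.2, 109.2]
ee_rot: [3.141, -0.585, -3.074]
force: [-2.9, -0.0, -0.6]
grip_width: 23.7
grip_force: 30.0
```

```bash
python3 - <<'E'
from plan2 import *
p=settled();print(p.round(1), status.read_state()['force'].round(2), status.read_state()['wrist_torque'].round(2))
w=snap('side')
HSV['blue']=(106,120,120,255,40,255)
print([(c.round(2),a,b) for c,a,b in blobs(w,'blue',(405,172,445,206))])
cv2.imwrite('pics/b3.png',cv2.resize(w['pixels'][150:230,360:450,::-1],(720,640),interpolation=cv2.INTER_CUBIC)[:600])
E
```

```text
[469.  338.2 109.2] [-3.63  0.04 -0.81] [0.15 0.05 0.02]
[(array([428.1, 187.9]), 119, [420, 182, 17, 12])]
```

Emit:
drive_tool(
  moves="0 0 0 0 0 0;0 0 0 0 0 0;0 0 0 0 0 0;0 0 -0.03 0 0 0;0 0 -0.05 0 0 0;0 0 -0.05 0 0 0;0 0 0 0 0 0",
  grip=0.6,
)

```text
clock: 51.75
position: [546.8, 343.8, 222.9]
ee_rot: [3.137, -0.573, -3.073]
force: [0.9, 0.8, 0.2]
grip_width: 53.1
grip_force: 0.0
```

Emit:
drive_tool(
  moves="0.04 -0.03 0 0 0 0;0.04 -0.03 0 0 0 0;0.04 -0.03 0 0 0 0;0 -0.04 0 0 0 0;0 -0.04 0 0 0 0;0 -0.04 0 0 0 0;0 -0.04 0 0 0 0;0 0 0 0 0 0",
)

```text
clock: 52.55
position: [457.9, 82.9, 283.3]
ee_rot: [-3.139, -0.586, -3.079]
force: [0.6, -0.1, -0.1]
grip_width: 52.8
grip_force: 0.0
```

```bash
cat > mir2.py <<'E'
from plan2 import *
HSV['orange']=(4,16,110,255,70,255); HSV['blue']=(106,120,120,255,40,255)
t=snap('top','n_top');w=snap('side','n_side')
big=lambda s,n,b:max(blobs(s,n,b),key=lambda q:q[1])
tt=big(t,'blue',(172,195,202,228));tf=big(t,'orange',(180,235,215,285))
wt=big(w,'blue',(405,165,445,210));wf=big(w,'orange',(370,168,402,215))
for n,q in zip(('tt','tf','wt','wf'),(tt,tf,wt,wf)): print(n,q[0].round(2),q[1],q[2])
tab,e1=cross(t,tt[0],w,wt[0]);foot,e2=cross(t,tf[0],w,wf[0]);print('tab',tab.round(1),e1,'foot',foot.round(1),e2)
h=cv2.cvtColor(t["pixels"],cv2.COLOR_RGB2HSV).astype(int)
b=((h[...,0]<25)&(h[...,1]<60)&(h[...,2]>120)).astype(np.uint8)[195:275,155:230]
n,l,st,c=cv2.connectedComponentsWithStats(b);i=1+np.argmax(st[1:,4]);cn=cv2.findContours((l==i).astype(np.uint8),0,1)[0][0]
print("poly",(cv2.approxPolyDP(cv2.convexHull(cn),3,True)[:,0]+[155,195]).tolist())
print(status.read_state()['position'].round(0),np.degrees(status.read_state()['ee_rot']).round(1))
M=mframe();print('mirror frame tab',(M.T@(tab-MO)).round(1),'foot-tab',(M.T@(foot-tab)).round(1), 'expected open foot-tab',np.round([13+68.5-4,0,115-70.5-170],1))
E
python3 mir2.py
```

```text
tt [186.62 211.11] 181 [180, 204, 14, 15]
tf [189.99 260.1 ] 77 [186, 256, 9, 9]
wt [427.63 187.66] 114 [420, 182, 16, 12]
wf [384.17 180.17] 58 [381, 176, 8, 9]
tab [616.1 349.7 137.2] 2.494585360652751 foot [469.7 338.7 112.8] 0.8098271087138726
poly [[211, 216], [212, 258], [176, 261], [166, 220]]
[458.  86. 283.] [ 179.9  -33.6 -176.2]
mirror frame tab [ -1.1  -1.7 169.9] foot-tab [  86.5    1.  -121.1] expected open foot-tab [  77.5    0.  -125.5]
```

```bash
python3 - <<'E'
import cv2,numpy as np
a=cv2.imread('pics/n_side.png')[160:230,360:450];b=cv2.imread('pics/m_side.png')[160:230,360:450]
c=cv2.imread('pics/n_top.png')[195:275,150:240]; d=cv2.imread('pics/m_top.png')[195:275,150:240]
f=lambda x:cv2.resize(x,(400,300),interpolation=cv2.INTER_CUBIC)
cv2.imwrite('pics/b4.png',np.vstack([np.hstack([f(b),f(a)]),np.hstack([f(d),f(c)])]))
E
```

```text
(no output)
```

View pics/b4.png

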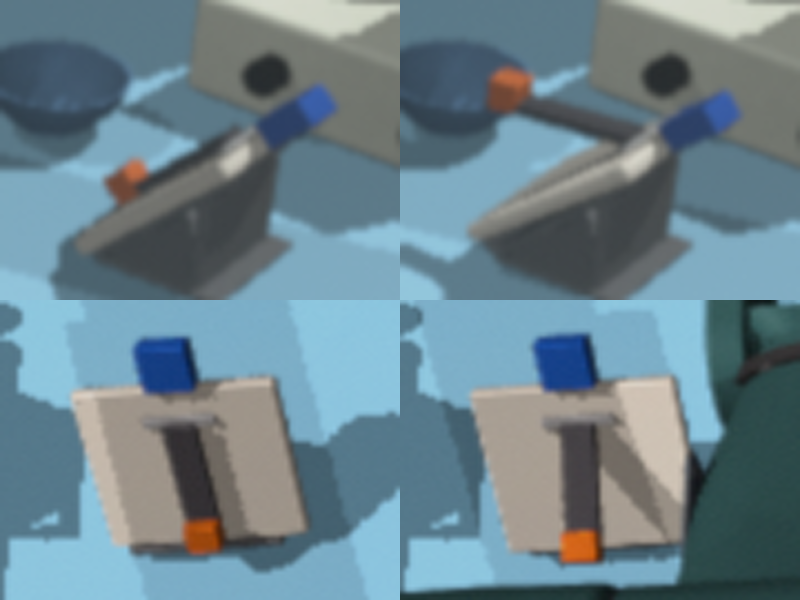

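```bash
python3 - <<'E'
from plan2 import *
M=mframe(lean=-49); tab=np.array([615.8,348.9,137.9]); O=tab-M@[4,0,170]; print('origin',O.round(1))
R=tool_R(-30);a=R.apply([0,0,1]);tcp=O+M@[4,0,175]+19*a
print('gripped mirror coords of tcp',(M.T@(tcp-O)).round(1))
steps([(tcp-100*a,R),(tcp,R)])
E
```

```text
origin [490.4 340.4  23.4]
gripped mirror coords of tcp [ -2.2  -0.  157. ]
at [457.7  87.6 283.4] [ 179.9  -33.6 -176.2] q [ 0.05  0.47  1.34 -0.01  1.92 -1.59] t 52.6
turn [ 0.0002 -0.0619  0.0012] n>=0.4 shift [-0.2263  0.2499 -0.0475] n>=6.8 -> [660.  351.9 211.3]
turn [0. 0. 0.] n>=0.0 shift [-0.  -0.   0.1] n>=2.0 -> [610.1 348.5 124.7]
```

Emit:
drive_tool(
  moves="0 0 0 0 -0.0619 0;-0.0283 0.0312 -0.0059 0 0 0;-0.0283 0.0312 -0.0059 0 0 0;-0.0283 0.0312 -0.0059 0 0 0;-0.0283 0.0312 -0.0059 0 0 0;-0.0283 0.0312 -0.0059 0 0 0;-0.0283 0.0312 -0.0059 0 0 0;-0.0283 0.0312 -0.0059 0 0 0;-0.0282 0.0315 -0.0062 0 0 0;0 0 0 0 0 0;0 0 0 0 0 0",
  grip=0.75,
)

```text
clock: 53.95
position: [659.4, 352.5, 209.7]
ee_rot: [-3.141, -0.526, -3.072]
force: [0.5, -0.7, 0.5]
grip_width: 65.8
grip_force: 0.0
```

```bash
python3 - <<'E'
from plan2 import *
M=mframe(lean=-49); tab=np.array([615.8,348.9,137.9]); O=tab-M@[4,0,170]
R=tool_R(-30);a=R.apply([0,0,1]);tcp=O+M@[4,0,175]+19*a
steps([(tcp,R)])
w=snap('side');t=snap('top')
HSV['blue']=(106,120,120,255,40,255)
print([(c.round(2),a,b) for c,a,b in blobs(w,'blue',(405,165,445,210))])
print([(c.round(2),a,b) for c,a,b in blobs(t,'blue',(172,195,202,228))])
E
```

```text
at [659.7 350.7 212.5] [-180.   -30.1 -176. ] q [ 0.33  0.91  0.62  0.15  2.11 -1.26] t 54.0
turn [ 0.001   0.0012 -0.0007] n>=0.0 shift [-0.0008  0.0012  0.1008] n>=2.0 -> [610.1 348.5 124.7]
[(array([427.43, 187.66]), 118, [420, 182, 16, 12])]
[]
```

Emit:
drive_tool(
  moves="0 0.0006 0.03 0 0 0;0 0 0.03 0 0 0;0 0 0.02 0 0 0;0 0 0.012 0 0 0;0 0 0.008 0 0 0;0 0 0 0 0 0;0 0 0 0 0 0",
)

```text
clock: 54.95
position: [611.2, 348.3, 126.1]
ee_rot: [3.141, -0.522, -3.074]
force: [0.2, -1.0, 0.4]
grip_width: 65.7
grip_force: 0.0
```

Emit:
drive_tool(
  moves="0 0 0 0 0 0;0 0 0 0 0 0;0 0 0 0 0 0;0 0 0 0 0 0;0 0 0 0 0 0",
  grip=0,
)

```text
clock: 55.45
position: [610.6, 348.2, 125.2]
ee_rot: [3.141, -0.523, -3.074]
force: [0.2, -0.6, 0.8]
grip_width: 35.9
grip_force: 30.0
```

```bash
python3 - <<'E'
from plan2 import *
# lift 60 mm along mirror back normal-ish (up & back), then up, then re-tilt to place attitude
p=settled();R=Ro.from_euler('xyz',status.read_state()['ee_rot'])
print(p.round(1),status.read_state()['grip_width'])
steps([(p+[0,0,110],tool_R(-30)),],(p,R))
E
```

```text
[610.6 348.2 125.2] 35.71867203291906
at [610.6 348.2 125.2] [ 180.   -30.  -176.1] q [ 0.34  0.89  0.89  0.14  1.87 -1.29] t 55.6
turn [ 0.0007  0.0006 -0.0003] n>=0.0 shift [ 0.055   0.     -0.0953] n>=2.2 -> [610.6 348.2 235.2]
```

Emit:
drive_tool(
  moves="0.0025 0 -0.0043 0 0 0;0.005 0 -0.0087 0 0 0;0.005 0 -0.0087 0 0 0;0.005 0 -0.0087 0 0 0;0.005 0 -0.0087 0 0 0;0.005 0 -0.0087 0 0 0;0.005 0 -0.0087 0 0 0;0.005 0 -0.0087 0 0 0;0.005 0 -0.0087 0 0 0;0.005 0 -0.0087 0 0 0;0.005 0 -0.0087 0 0 0;0.0025 0 -0.0043 0 0 0;0 0 0 0 0 0",
)

```text
clock: 56.95
position: [610.9, 348.4, 236.5]
ee_rot: [3.141, -0.522, -3.074]
force: [-0.4, 0.4, -2.6]
grip_width: 35.7
grip_force: 30.0
```

```bash
cat > look.py <<'E'
from plan2 import *
import sys
HSV['orange']=(4,16,110,255,70,255); HSV['blue']=(106,120,120,255,40,255)
w=snap('side',sys.argv[1]);t=snap('top',sys.argv[1]+'t')
for n,s,b in (('w',w,tuple(map(int,sys.argv[2].split(',')))),('t',t,tuple(map(int,sys.argv[3].split(','))))):
  for c in ('blue','orange'): print(n,c,[(q.round(1).tolist(),a,x) for q,a,x in blobs(s,c,b,12)])
st=status.read_state();print(st['position'].round(1),np.degrees(st['ee_rot']).round(1),st['wrist_torque'].round(2),st['force'].round(1))
E
python3 look.py c1 360,120,460,230 140,180,250,290
```

```text
w blue []
w orange [([387.7, 147.6], 66, [384, 144, 9, 9])]
t blue []
t orange []
[610.5 348.1 235.2] [ 180.   -30.  -176.1] [ 0.06 -0.79 -0.02] [-0.6  0.3 -3.5]
```

```bash
python3 - <<'E'
from plan2 import *
w=snap('side')
print('rigid',proj(w,[469.7,338.7,222.8]),'tabpt if', )
# foot location as function of extra rotation about pinch axis (tcp-19a), y fixed
p=np.array([610.5,348.2,235.2]);R=tool_R(-30);g=p-15*R.apply([0,0,1]);f0=np.array([469.7,338.7,222.8])
yv=R.apply([0,1,0])
for d in range(-5,41,5): print(d,proj(w,g+Ro.from_rotvec(yv*np.radians(-d)).apply(f0-g)).round(1),proj(w,g+Ro.from_rotvec(yv*np.radians(d)).apply(f0-g)).round(1))
E
```

```text
rigid [387.63947073 147.64804331] tabpt if
-5 [387.6 143.5] [388.  151.8]
0 [387.6 147.6] [387.6 147.6]
5 [388.  151.8] [387.6 143.5]
10 [388.7 156. ] [387.9 139.3]
15 [389.7 160.1] [388.5 135.2]
20 [391.  164.2] [389.4 131.3]
25 [392.6 168.2] [390.7 127.4]
30 [394.5 172. ] [392.3 123.7]
35 [396.6 175.7] [394.2 120.1]
40 [399.  179.3] [396.4 116.8]
```

```bash
python3 - <<'E'
from plan2 import *
M=mframe(lean=21); E=np.array([730,80,3.]); O=E-M@[7,0,0]; tcp=O+M@[-2.2,0,157]; R=tool_R(40)
foot=O+M@[13+68.5,0,115-70.5]; print('tcp',tcp.round(1),'foot',foot.round(1),'tool z',R.apply([0,0,1]).round(2))
p=np.array([610.6,348.2,235.2])
steps([(np.r_[tcp[:2],260],tool_R(-30)),(np.r_[tcp[:2],260],R),(tcp+[0,0,15],R)],(p,tool_R(-30)))
E
```

```text
tcp [682.4  76.8 152.9] foot [644.7  74.2  17.8] tool z [ 0.64  0.04 -0.77]
at [610.6 348.2 235.2] [ 180.   -30.  -176.1] q [ 0.34  0.81  0.78  0.16  2.05 -1.26] t 57.1
turn [0. 0. 0.] n>=0.0 shift [-0.0337 -0.2757 -0.0481] n>=5.6 -> [682.4  76.8 260. ]
turn [ 0.     -1.2217  0.    ] n>=8.1 shift [0. 0. 0.] n>=0.0 -> [682.4  76.8 260. ]
turn [0. 0. 0.] n>=0.0 shift [ 0.0592 -0.      0.0706] n>=1.8 -> [682.4  76.8 167.9]
```

Emit:
drive_tool(
  moves="-0.0014 -0.0115 -0.002 0 0 0;-0.0028 -0.023 -0.004 0 0 0;-0.0028 -0.023 -0.004 0 0 0;-0.0028 -0.023 -0.004 0 0 0;-0.0028 -0.023 -0.004 0 0 0;-0.0028 -0.023 -0.004 0 0 0;-0.0028 -0.023 -0.004 0 0 0;-0.0028 -0.023 -0.004 0 0 0;-0.0028 -0.023 -0.004 0 0 0;-0.0028 -0.023 -0.004 0 0 0;-0.0028 -0.023 -0.004 0 0 0;-0.0028 -0.023 -0.004 0 0 0;-0.0015 -0.0112 -0.0021 0 0 0;0 0 0 0 0 0",
)

```text
clock: 58.5
position: [682.6, 74.6, 259.8]
ee_rot: [3.141, -0.524, -3.077]
force: [0.3, 0.4, -3.0]
grip_width: 36.1
grip_force: 30.0
```

Emit:
drive_tool(
  moves="0 0 0 0 -0.05 0;0 0 0 0 -0.1 0;0 0 0 0 -0.1 0;0 0 0 0 -0.1 0;0 0 0 0 -0.1 0;0 0 0 0 -0.1 0;0 0 0 0 -0.1 0;0 0 0 0 -0.1 0;0 0 0 0 -0.1 0;0 0 0 0 -0.1 0;0 0 0 0 -0.1 0;0 0 0 0 -0.1 0;0 0 0 0 -0.072 0;0 0 0 0 0 0;0 0 0 0 0 0",
)

```text
clock: 60.0
position: [681.1, 77.6, 259.4]
ee_rot: [3.14, 0.695, -3.075]
force: [-0.3, -0.6, -2.7]
grip_width: 36.2
grip_force: 30.0
```

```bash
python3 - <<'E'
from plan2 import *
M=mframe(lean=21); E=np.array([730,80,3.]); O=E-M@[7,0,0]; tcp=O+M@[-2.2,0,157]; R=tool_R(40)
steps([(tcp+[0,0,15],R)])
HSV['orange']=(4,16,110,255,70,255)
w=snap('side'); foot=O+M@[81.5,0,44.5]+(settled()-tcp)
print('foot exp',proj(w,foot).round(1),[(q.round(1),a) for q,a,x in blobs(w,'orange',(300,150,520,330),12)])
E
```

```text
at [683.3  77.1 261. ] [ 179.9   39.8 -176.2] q [-0.02  0.19  1.9   0.16  0.36 -1.79] t 60.0
turn [ 0.0002  0.0013 -0.0005] n>=0.0 shift [ 0.0605 -0.0003  0.0708] n>=1.9 -> [682.4  76.8 167.9]
foot exp [378.7 231.9] [(array([379.5, 233.2]), 51), (array([492.5, 233.6]), 17), (array([308.9, 245. ]), 56)]
```

Emit:
drive_tool(
  moves="0.0064 0 0.0077 0 0 0;0.0096 0 0.0115 0 0 0;0.0096 0 0.0115 0 0 0;0.0096 0 0.0115 0 0 0;0.0064 0 0.0077 0 0 0;0 0 0 0 0 0;0 0 0 0 0 0",
)

```text
clock: 61.15
position: [683.0, 76.3, 196.4]
ee_rot: [3.14, 0.695, -3.075]
force: [0.6, -0.8, -3.1]
grip_width: 35.9
grip_force: 30.0
```

```bash
python3 - <<'E'
from plan2 import *
M=mframe(lean=21); E=np.array([730,80,3.]); O=E-M@[7,0,0]; tcp=O+M@[-2.2,0,157]; R=tool_R(40)
steps([(tcp+[0,0,8],R)])
E
```

```text
at [683.5  76.4 197.4] [ 179.9   39.8 -176.2] q [-0.02  0.29  1.97  0.3   0.2  -1.94] t 61.1
turn [ 0.0006 -0.0009 -0.0006] n>=0.0 shift [0.0243 0.0005 0.0274] n>=0.7 -> [682.4  76.8 160.9]
```

```bash
python3 - <<'E'
from plan2 import *
E=np.array([736,80,3.]); R=tool_R(33)
T=lambda l:E+mframe(lean=l)@[-9.2,0,157]
print(T(14).round(1),T(21).round(1))
steps([(T(14)+[0,0,10],R),(T(14),R)])
steps([(T(14)+(T(21)-T(14)),R)],(T(14),R))
E
```

```text
[707.   78.  157.6] [688.4  76.8 152.9]
at [683.2  76.5 197.4] [ 179.9   39.9 -176.1] q [-0.02  0.29  1.97  0.3   0.2  -1.94] t 61.4
turn [ 0.0009  0.1204 -0.0006] n>=0.8 shift [-0.0037 -0.0001  0.038 ] n>=0.8 -> [707.   78.  167.6]
turn [0. 0. 0.] n>=0.0 shift [ 0.0054 -0.      0.0084] n>=0.2 -> [707.   78.  157.6]
at [707.   78.  157.6] [ 179.9   39.9 -176.2] q [-0.02  0.29  1.97  0.3   0.2  -1.94] t 61.5
turn [0. 0. 0.] n>=0.0 shift [ 0.0182 -0.     -0.0062] n>=0.4 -> [688.4  76.8 152.9]
```

Emit:
drive_tool(
  moves="0 0 0 0 0.06 0;0 0 0 0 0.0604 0;-0.0009 0 0.0095 0 0 0;-0.0009 0 0.0095 0 0 0;-0.0009 0 0.0095 0 0 0;-0.001 0 0.0095 0 0 0;0 0 0 0 0 0;0 0 0 0 0 0;0 0 0 0 0 0",
)

```text
clock: 62.45
position: [706.5, 78.1, 166.8]
ee_rot: [3.14, 0.575, -3.074]
force: [-0.3, 0.2, -3.5]
grip_width: 36.2
grip_force: 30.0
```

```bash
python3 - <<'E'
from plan2 import *
E=np.array([736,80,3.]); R=tool_R(33)
T=lambda l:E+mframe(lean=l)@[-9.2,0,157]
steps([(T(14)+[0,0,10],R),(T(14),R)])
E
```

```text
at [706.7  78.1 167.3] [ 179.9   32.9 -176.1] q [-0.01  0.37  1.85  0.13  0.36 -1.75] t 62.5
turn [ 0.0009 -0.0002 -0.0006] n>=0.0 shift [-0.0005 -0.0001 -0.0001] n>=0.0 -> [707.   78.  167.6]
turn [0. 0. 0.] n>=0.0 shift [ 0.0054 -0.      0.0084] n>=0.2 -> [707.   78.  157.6]
```

```bash
python3 - <<'E'
from plan2 import *
E=np.array([738,80,3.]); R=tool_R(37)
T=lambda l:E+mframe(lean=l)@[-9.2,0,157]
steps([(T(18)+[0,0,8],R),(T(18),R)])
E
```

```text
at [706.7  78.1 167.2] [ 179.9   33.  -176.1] q [-0.01  0.37  1.85  0.13  0.36 -1.75] t 62.6
turn [ 0.0009 -0.0703 -0.0006] n>=0.5 shift [ 0.0091 -0.0003 -0.0018] n>=0.2 -> [698.3  77.3 163.2]
turn [0. 0. 0.] n>=0.0 shift [ 0.0048 -0.      0.0064] n>=0.2 -> [698.3  77.3 155.2]
```

Emit:
drive_tool(
  moves="0 0 0 0 -0.035 0;0 0 0 0 -0.035 0;0.0091 -0.0003 -0.0018 0 0 0;0 0 0 0 0 0;0.0018 0 0.0024 0 0 0;0.0012 0 0.0016 0 0 0;0 0 0 0 0 0;0 0 0 0 0 0",
)

```text
clock: 63.65
position: [699.2, 77.2, 158.4]
ee_rot: [3.14, 0.646, -3.074]
force: [0.6, -0.8, -1.2]
grip_width: 35.7
grip_force: 30.0
```

```bash
python3 plan.py; python3 -c "
from h import *
print(status.read_state()['q'].round(2),status.read_state()['force'])"
```

```text
at [699.2  77.2 158.4] [ 179.9   37.  -176.1] w 35.7 t 63.6
[-0.02  0.37  1.93  0.26  0.2  -1.89] [ 0.59002669 -0.77020252 -1.23221546]
```

Emit:
drive_tool(
  moves="0.0006 0 0.0008 0 0.008 0;0.0006 0 0.0008 0 0.008 0;0 0 0 0 0 0;0 0 0 0 0 0",
)

```text
clock: 64.05
position: [700.9, 77.3, 158.7]
ee_rot: [3.141, 0.635, -3.074]
force: [-1.2, 1.3, 6.7]
grip_width: 36.0
grip_force: 30.0
```

Emit:
drive_tool(
  moves="0.0016 0 -0.0012 0 0 0;0.0016 0 -0.0012 0 0 0;0 0 0 0 0 0",
)

```text
clock: 64.35
position: [695.2, 76.8, 157.0]
ee_rot: [3.141, 0.632, -3.074]
force: [-0.1, -0.1, 5.6]
grip_width: 35.9
grip_force: 30.0
```

```bash
python3 - <<'E'
from plan2 import *
print(settled(),status.read_state()['force'].round(1))
w=snap('side');HSV['orange']=(4,16,110,255,70,255)
print([(q.round(1).tolist(),a,x) for q,a,x in blobs(w,'orange',(370,225,450,300),12)])
cv2.imwrite('pics/d1.png',cv2.resize(w['pixels'][170:300,330:500,::-1],(785,600),interpolation=cv2.INTER_CUBIC))
for l in (18,21):
  M=mframe(lean=l);print(l,proj(w,np.array([738,80,3])+M@[74.5,0,44.5]))
E
```

```text
[695.27618375  76.84398479 156.99823745] [-0.4 -0.6  5.6]
[([378.1, 265.5], 77, [374, 259, 9, 14])]
18 [377.94975215 264.62903029]
21 [377.53608398 265.79997103]
```

View pics/d1.png

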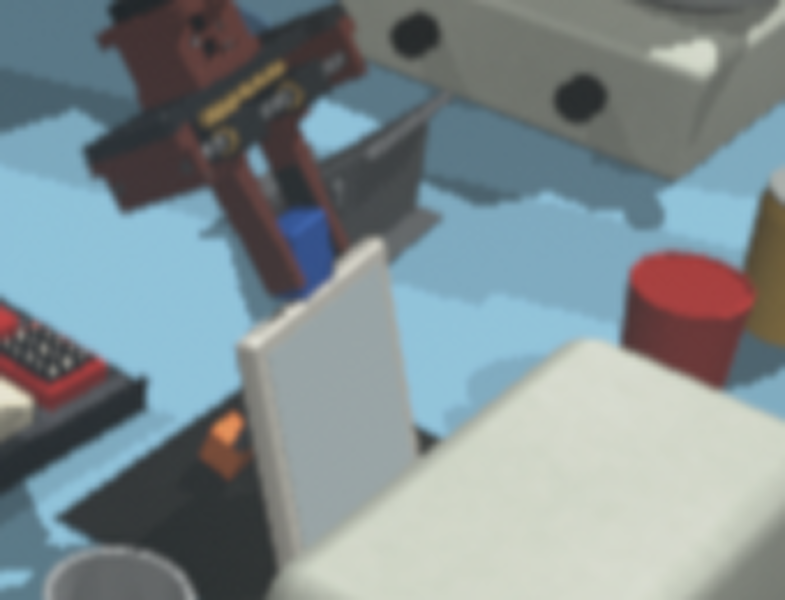

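Emit:
drive_tool(
  moves="0.0018 0 -0.0008 0 0 0;0.0018 0 -0.0008 0 0 0;0 0 0 0 0 0;0 0 0 0 0 0",
)

```text
clock: 65.0
position: [690.8, 76.6, 155.5]
ee_rot: [3.14, 0.63, -3.074]
force: [0.8, -0.2, 5.1]
grip_width: 36.1
grip_force: 30.0
```

```bash
python3 - <<'E'
from plan2 import *
print(settled(),status.read_state()['force'].round(1),status.read_state()['wrist_torque'].round(2))
w=snap('side');HSV['orange']=(4,16,110,255,70,255)
print([(q.round(1).tolist(),a,x) for q,a,x in blobs(w,'orange',(370,225,450,300),12)])
E
```

```text
[690.8317114   76.60133731 155.42269701] [1.1 0.3 5.9] [-0.1  -0.81 -0.15]
[([377.8, 266.2], 75, [374, 260, 8, 13])]
```

Emit:
drive_tool(
  moves="0 0 0 0 0 0;0 0 0 0 0 0;0 0 0 0 0 0;0 0 0 0 0 0",
  grip=0.6,
)

```text
clock: 65.65
position: [689.6, 76.8, 154.1]
ee_rot: [3.14, 0.627, -3.074]
force: [-0.4, 0.1, 0.1]
grip_width: 52.6
grip_force: 0.0
```

Emit:
drive_tool(
  moves="0 0 -0.01 0 0 0;0 0 -0.02 0 0 0;0 0 -0.03 0 0 0;0 0 -0.04 0 0 0;0 0 -0.04 0 0 0;0 0 -0.04 0 0 0;0 0 -0.04 0 0 0;0 0 0 0 0 0;0 0 0 0 0 0",
)

```text
clock: 66.55
position: [561.1, 67.6, 334.4]
ee_rot: [3.141, 0.632, -3.074]
force: [0.1, -0.2, -0.7]
grip_width: 52.7
grip_force: 0.0
```

```bash
python3 - <<'E'
from plan2 import *
HSV['orange']=(4,16,110,255,70,255); HSV['blue']=(106,120,120,255,40,255)
for k in range(2):
  w=snap('side','e%d'%k);t=snap('top','e%dt'%k)
  print('w or',[(q.round(1).tolist(),a) for q,a,x in blobs(w,'orange',(370,225,450,300),12)],'bl',[(q.round(1).tolist(),a) for q,a,x in blobs(w,'blue',(370,190,430,250),12)])
  print('t',[(q.round(1).tolist(),a) for q,a,x in blobs(t,'orange',(240,165,325,235),12)],[(q.round(1).tolist(),a) for q,a,x in blobs(t,'blue',(240,165,325,228),12)])
for l in (18,21,24):
  M=mframe(lean=l);E=np.array([738,80,3]);print(l,[proj(s,E+M@m).round(1).tolist() for s in (w,t) for m in ([74.5,0,44.5],[-3,0,170])])
print(status.read_state()['position'],status.read_state()['q'].round(2))
E
```

```text
w or [([377.8, 266.0], 70)] bl [([392.7, 223.8], 229)]
t [([280.9, 207.4], 65), ([285.0, 222.6], 46)] [([276.7, 185.5], 101)]
w or [([377.8, 266.1], 72)] bl [([392.8, 223.7], 228)]
t [([280.8, 207.3], 63), ([285.6, 222.6], 49)] [([276.7, 185.5], 101)]
18 [[377.9, 264.6], [394.4, 224.9], [280.8, 207.6], [276.6, 183.4]]
21 [[377.5, 265.8], [391.4, 224.7], [280.9, 208.2], [276.8, 186.4]]
24 [[377.2, 267.0], [388.5, 224.6], [281.0, 208.8], [277.1, 189.4]]
[561.02799663  67.74059066 331.05340739] [-0.05 -0.07  1.95  0.12  0.65 -1.76]
```

```bash
python3 - <<'E'
from plan2 import *
a=cv2.imread('pics/m_side.png').astype(int);b=cv2.imread('pics/e1.png').astype(int)
d=np.abs(a-b).max(2)[215:305,240:366]; print('tray diff >60 px',(d>60).sum())
for f in ('m_side','e1'):
  s={'pixels':cv2.imread(f'pics/{f}.png')[:,:,::-1].copy()}
  print(f,{c:[(q.round(1).tolist(),n) for q,n,x in blobs(s,c,(240,215,366,305),20)] for c in ('red','blue','wood','cream')})
for f in ('top0','e1t'):
  s={'pixels':cv2.imread(f'pics/{f}.png')[:,:,::-1].copy()}
  print(f,'sponge',[(q.round(1).tolist(),n) for q,n,x in blobs(s,'yellow',(440,275,490,330),20)])
w=snap('side')
print({n:proj(w,np.r_[PK[n],24]).round(0).tolist() for n in PK})
E
```

```text
tray diff >60 px 446
m_side {'red': [([323.4, 236.1], 89)], 'blue': [([291.0, 254.1], 138)], 'wood': [([308.5, 244.8], 61)], 'cream': [([324.4, 257.2], 165)]}
e1 {'red': [([323.4, 236.0], 84)], 'blue': [([291.0, 254.2], 144)], 'wood': [([308.8, 244.8], 48)], 'cream': [([325.0, 256.5], 235)]}
top0 sponge [([463.3, 301.7], 678)]
e1t sponge [([463.2, 301.7], 677)]
{'hair_brush': [330.0, 245.0], 'neck_brush': [314.0, 253.0], 'shaver': [298.0, 262.0], 'clipper': [280.0, 271.0]}
```

```bash
python3 -c "
from cell import finish_job
print(finish_job())"
```

```text
the job is handed in; nothing more can be done
None
```

I handed the job in after about 67 s of robot time: all four tools are pressed home in their own pockets, and the mirror stands on its fully opened kickstand on the mat with the gripper clear of it. The final pictures showed the mirror leaning about 20–21°, and I never touched the cup, jar, sponge or bowl.

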